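# Seat the check lens in the three-ball nest of the lens tester

### The arm

A 6-joint arm with a two-finger parallel gripper is mounted at the origin on the work surface. World frame = base frame: x ahead of the robot, y to its left, z up, the work surface at z = 0. Lengths are in m, angles in degrees, forces in N, time in s.
With the tool pointing down it reaches from about 0.3 to 0.95 m from the base axis. Payload 3.1 kg.
Tool frame: the origin (TCP) lies midway between the tips of the shut fingers; the grasp point (between the pads) lies 19 mm behind it; z points along the fingers, y is the direction in which the jaws open and shut (so a half turn about z gives the same grasp; the last joint's range is limited). The gripper opens to 85 mm and grips with 20 to 120 N. Pads are 22 mm wide; open, the fingers measure 114 mm over their backs; the gripper's body (76 mm by 85 mm) begins 54 mm behind the grasp point. The pads swing forward as they close: fully open they stand 13 mm farther back than shut.
Start: joints at [-76.415, 17.653, 93.61, -0, 68.738, -3.994], TCP at [0.189, -0.596, 0.198] pointing down, gripper open.
Joint ranges: [-175.34, 175.34], [-45.06, 112.39], [2.9, 150.54], [-68.45, 248.45], [3.09, 151.38], [-168.51, 168.51]. Speed limits (degrees/s): [159.86, 159.86, 180, 180, 180, 180].

### API

Orientations are given as [roll, pitch, yaw] about the fixed x, y, z axes, in that order (R = Rz(yaw) Ry(pitch) Rx(roll)).
In Python, from cell import sense, vision, order gives the robot as it stands.
- The arm moves only by the tool drive_tool, never from a script. Its argument "steps" is a list of rows, each a list of 3 entries, a list of its own where there are three numbers: the turn, a rotation vector about the tool's x, y, z in degrees, then the shift along the tool's x, y, z in mm, then the finger opening in mm, from 0 to 85.4. In form: [[[rx, ry, rz], [x, y, z], claw], ...]. A call has 1 to 5 rows; each row shifts and turns the commanded pose from where the row before left it, along the tool's axes as they then stand; what a row does not reach is not made up. A row lasts 1/10 s, in which the tool goes at most 50 mm and 8.59 degrees, less where a joint would pass 70% of its speed; a pose out of reach is approached as far as the arm can. A call with a gripper value outside its range is refused whole. The fingers move at their own pace and stop on an object; the grip force is fixed at half the most. Time passes only in rows, so rows that do not move let the fingers close. It gives the time, the measured TCP pose, the force and the opening at its end, in the units of the state.
- sense(): the state, without advancing time (a new reading comes with each control period).
- vision.grab_frame(name): name is "side" or "top" or "wrist"; returns a dict with "frame" (400x640x3 uint8, red, green, blue), "fx", "fy", "cx", "cy" (pixels), "camera_from_world" (4x4, takes a point from world to camera coordinates); the wrist camera has in their place "mount" (4x4, takes a point from camera to tool coordinates, whose origin is the TCP and whose axes are the flange's). Camera axes: x right, y down, z forward; pixel columns grow to the right and rows downward; lengths in m; the calibration is good to about 2 mm. A picture is of the moment at which its call begins: read the wrist's pose just before it. There is no depth.
- order.hand_in(): hands the job in, once; it reports no verdict.
The state is a dict: "t": time; "joint_positions": joint angles; "joint_velocities": joint speeds; "effort": joint torques, N m; "tool_pos": TCP position; "ee_rot": TCP orientation; "contact_force": force on the tool from outside, world axes, zero at the start; "wrist_torque": the same for the moment, N m; "opening": finger opening in m.
Only numpy, scipy, OpenCV 4.12 (cv2) and the standard library are available. Lean on these libraries where they do the work, as an engineer would, in place of code of your own. Each camera call takes 0.05 s, during which the arm holds its last target.

### The job

Take the large round lens mount from the black rubber pad, set it flat on the ring engraved on the aluminium plate and let go of it. Then nudge it along the plate, past the sprung ball, until it is fully home against both fixed balls and the sprung ball, so that it stays touching all three when you leave it; push gently, as more than 10 N on any ball spoils the nest. Slide it in on the plate rather than lowering it in, and leave the other two round parts on the pad where they are.

Things in the scene. Friction and masses are not known exactly. Their poses are not given: they have to be found in the camera images.
- lens_center (a point): centre (half-way up) of the large round lens mount: a plain dark steel cylinder standing upright, 52 mm diameter, 30 mm high, about 100 g, glass face on top. At the start it stands on the 6 mm thick black rubber pad (270 x 90 mm) in a row with two other, smaller round parts; which of the three places it has changes. z = its own axis, up
- lens: the same large lens mount; origin at the centre of its underside, 15 mm below lens_center
- landing (a point): centre of the ring (60 mm diameter) engraved on the aluminium plate, on the plate's top face, 14 mm above the table. Put the mount down here; nothing stands within 40 mm of it. x = along the plate from the landing towards the nest (the push direction), y = left of that, z up
- nest_mid (a point): nominal nest centre on the plate's top face, 130 mm from the landing along its x, same axes. The stop block carrying the three balls is clamped in slots and really stands up to 18 mm nearer or farther (along x only): not measured, to be found by feel. Fixed balls: 12 mm diameter, polished, centres 15 mm above the plate, 32 mm from the true centre, at +15 degrees (far) and -90 degrees (right) from x
- plunger (a joint): sprung ball like the fixed ones, sliding only along y: 0 m with the nest empty, grows leftwards to 0.012; 1.2 N at first, 0.2 N more per mm. At 0.0015 it stands at +110 degrees (left, near), 32 mm from the true centre. Met 22 mm short of home, aside most 11 mm short. It may not bring the mount home: friction can hold it where the push ends. Passing it takes under 6 N, then the stop is hard
- plate: fixed aluminium plate, 300 x 170 x 14 mm; origin under its centre, x towards the nest; landing x = -75 mm, nominal nest x = +55. On it the grey stop block, walls 18 mm high: 42 mm ahead, 53 mm left of the true centre, and on the right a guide rail 12 to 65 mm before it, 27.5 mm right of the middle (1.5 mm clear of the mount), its mouth flared. Free way for a pusher: 20 mm either side of the middle
- small_mount: smaller round dark steel lens mount, 34 mm diameter, 22 mm high, on the pad; origin at the centre of its underside. Leave it alone
- spacer: flat aluminium ring, 48 mm outside diameter, 10 mm high, on the pad; origin at the centre of its underside. Leave it alone
Not all that is in view belongs to the job. Leave any pink or purple look-alike of the lens alone.

How it is judged:
By the outcome, as a careful person would: the job done as asked, in the order asked, and still so for the second after the job is handed in, with the robot touching nothing.
It also fails if it takes over 69 s, if anything falls off the work surface, if the arm or the gripper's body presses on something with over 40 N, if the wrist force passes 120 N, or if a joint passes its speed limit or range.

## Working session

There is one attempt and no reset: what is moved stays moved. The work goes in short steps, Python scripts to look and compute and a tool call to move; the robot and the scene stay as the last step left them, time stands still between calls to the robot, and variables do not carry over. Pictures are saved under pics/ and viewed, and the job is handed in when it is done.

Besides the shell and the picture viewer there is one more tool, called after ">>>" in YAML: its name, and indented under it one key for each argument. drive_tool: Moves the arm, as the interface text tells. Its arguments: {"type":"object","properties":{"steps":{"type":"array","items":{"type":"array"}}},"required":["steps"]}

```bash
mkdir -p pics; ls; python3 - <<'E'
from cell import sense, vision, order
import cv2,json
s=sense(); print(s)
for n in("side","top","wrist"):
    f=vision.grab_frame(n); cv2.imwrite(f"pics/{n}0.png",f["frame"][:,:,::-1])
    print(n,{k:(v if not hasattr(v,'tolist') else v.tolist()) for k,v in f.items() if k!="frame"})
E
```

```text
pics
{'t': 0.0, 'joint_positions': array([-7.64157428e+01,  1.77051557e+01,  9.36899753e+01,  1.42916434e-03,
        6.87359018e+01, -3.99483644e+00]), 'joint_velocities': array([ 0.09611943, -0.06879002,  0.02068557,  0.09977416, -0.11882246,
        0.02375993]), 'effort': array([ 9.85280167e-04, -4.15247548e+01, -2.76664317e+01,  2.21276855e-05,
        1.02574736e-02, -1.10480244e-05]), 'tool_pos': array([ 0.18852173, -0.59495383,  0.19723629]), 'ee_rot': array([-1.79869378e+02, -1.04560392e-02,  1.75785619e+01]), 'contact_force': array([ 0.95631259, -0.79975304, -0.62649016]), 'wrist_torque': array([ 0.00123475,  0.03302195, -0.02554372]), 'opening': 0.08529271510617115}
side {'fx': 485.70231810407586, 'fy': 485.70231810407586, 'cx': 323.1211942546723, 'cy': 205.45958514087118, 'camera_from_world': [[0.9573522293800989, -0.2884883399956758, -0.015848867072895397, -0.5004847735091085], [-0.18342129519793782, -0.5644712130994132, -0.8048160523063563, 0.17352026906654636], [0.22323381770884515, 0.773399461642311, -0.5933126792531219, 0.7382085472902135], [0.0, 0.0, 0.0, 1.0]]}
top {'fx': 499.2733457693824, 'fy': 499.2733457693824, 'cx': 319.40169493223965, 'cy': 200.9654429354705, 'camera_from_world': [[0.01446899916997986, -0.9997888248877629, -0.014592932966511499, 0.03515288989781597], [-0.9952921803922681, -0.013002065918354419, -0.09604385421181177, 0.5554916244806177], [0.09583383386374623, 0.01591389051742978, -0.9952701263353458, 0.837534779561808], [0.0, 0.0, 0.0, 1.0]]}
wrist {'fx': 337.92206835310094, 'fy': 337.92206835310094, 'cx': 318.1478408620908, 'cy': 199.34202152807663, 'mount': [[-0.000670247862458211, -0.9498886461961673, -0.3125877646284531, 0.08035586330184942], [0.9999996831841197, -0.0005024301761735333, -0.0006174103790938426, -6.415602865028625e-05], [0.00042941758349296334, -0.3125880794136726, 0.9498886820091124, -0.17472532846310607], [0.0, 0.0, 0.0, 1.0]]}
```

View pics/top0.png

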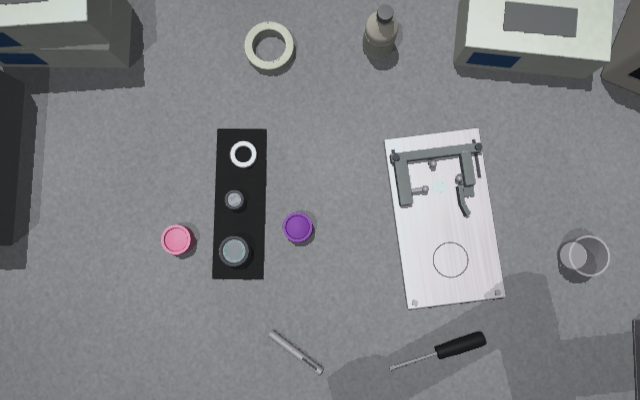

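View pics/side0.png

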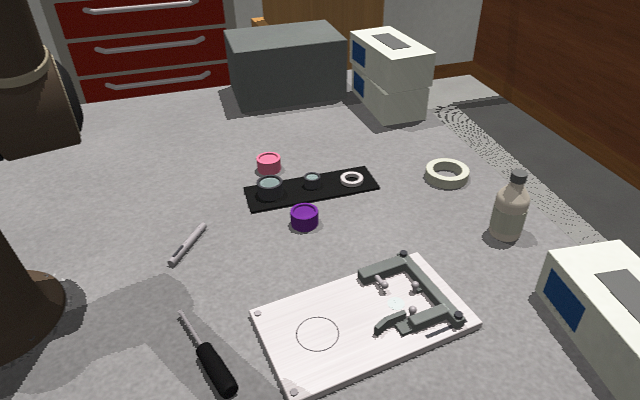

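View pics/wrist0.png

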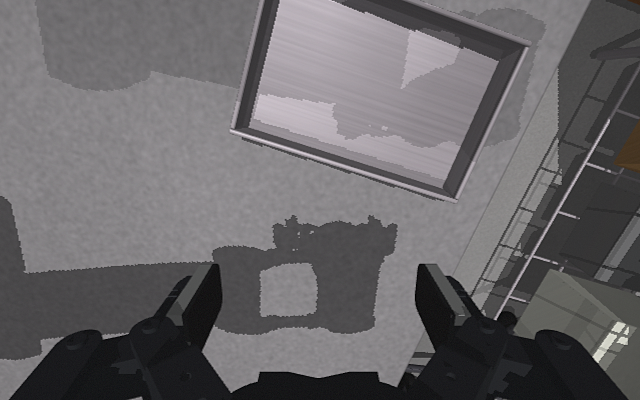

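Top view, candidates for the lens: a dark mount with a glass face on the pad (234,251), the small mount (234,200), the spacer (243,154), and the pink (176,240) and purple (298,228) decoys. I choose (234,251). The ring is at (450,260). Next I check enlarged crops.

```bash
python3 - <<'E'
import cv2
t=cv2.imread("pics/top0.png"); s=cv2.imread("pics/side0.png")
def c(im,x0,y0,w,h,k,n): cv2.imwrite(f"pics/{n}.png",cv2.resize(im[y0:y0+h,x0:x0+w],None,fx=k,fy=k,interpolation=cv2.INTER_CUBIC))
c(t,200,120,100,75*2+20,4.7 if 0 else 3.5,"c_pad")
c(t,375,120,140,200,3,"c_plate")
c(s,240,150,150,70,5,"c_spad")
E
```

```text
(no output)
```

View pics/c_pad.png

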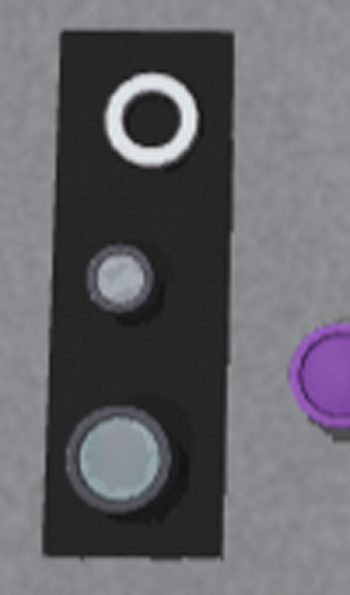

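View pics/c_plate.png

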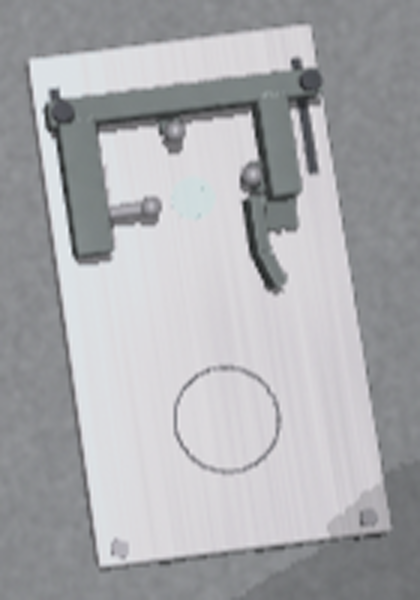

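View pics/c_spad.png

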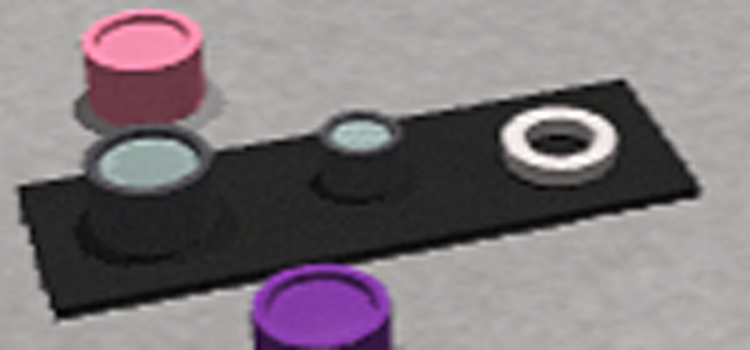

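```bash
cat > h.py <<'E'
import numpy as np
from scipy.spatial.transform import Rotation as R
CAM={'side':(485.7023,323.1212,205.4596,[[0.9573522293800989, -0.2884883399956758, -0.015848867072895397, -0.5004847735091085], [-0.18342129519793782, -0.5644712130994132, -0.8048160523063563, 0.17352026906654636], [0.22323381770884515, 0.773399461642311, -0.5933126792531219, 0.7382085472902135]]),
'top':(499.27335,319.4017,200.96544,[[0.01446899916997986, -0.9997888248877629, -0.014592932966511499, 0.03515288989781597], [-0.9952921803922681, -0.013002065918354419, -0.09604385421181177, 0.5554916244806177], [0.09583383386374623, 0.01591389051742978, -0.9952701263353458, 0.837534779561808]])}
def back(cam,u,v,z):
    f,cx,cy,T=CAM[cam]; T=np.array(T); Rm=T[:,:3]; o=-Rm.T@T[:,3]
    d=Rm.T@np.array([(u-cx)/f,(v-cy)/f,1]); return (o+d*(z-o[2])/d[2])
def proj(cam,p):
    f,cx,cy,T=CAM[cam]; T=np.array(T); q=T[:,:3]@np.array(p)+T[:,3]; return q[:2]/q[2]*f+[cx,cy]
E
python3 - <<'E'
from h import *
np.set_printoptions(precision=4,suppress=True)
print("lens top",back('top',234.3,250.9,.036),"side",back('side',269.6,182.5,.036))
P=lambda x,y:(375+x/3,120+y/3)
L=back('top',*P(227,419),.014);print("ring",L, "side",back('side',317.5,334,.014))
cs=[back('top',*P(*c),.014) for c in [(28,60),(312,25),(390,530),(102,567)]]
for c in cs: print(c)
print([np.linalg.norm(cs[i]-cs[(i+1)%4]) for i in range(4)])
d=(cs[0]+cs[1]-cs[2]-cs[3]); yaw=np.degrees(np.arctan2(d[1],d[0])); print("yaw",yaw, np.mean(cs,0))
e=(cs[0]-cs[1]);print(np.degrees(np.arctan2(-e[0],e[1])), )
for c,n in[((174,130),'far'),((252,174),'right'),((150,208),'pl')]:
    b=back('top',*P(*c),.029); r=R.from_euler('z',-yaw,degrees=True).apply(b-L); print(n,b,r)
E
```

```text
lens top [0.4669 0.1862 0.036 ] side [0.4681 0.1847 0.036 ]
ring [ 0.4571 -0.1858  0.014 ] side [ 0.459  -0.1849  0.014 ]
[ 0.6664 -0.0707  0.014 ]
[ 0.6894 -0.2383  0.014 ]
[ 0.3953 -0.278   0.014 ]
[ 0.3718 -0.1136  0.014 ]
[np.float64(0.16917314084214274), np.float64(0.29669023762664354), np.float64(0.1660957772435735), np.float64(0.2976961021725728)]
yaw 7.9841075487234905 [ 0.5307 -0.1751  0.014 ]
7.790053740259346
far [ 0.6229 -0.1533  0.029 ] [0.1687 0.0091 0.015 ]
right [ 0.5978 -0.1979  0.029 ] [ 0.1377 -0.0316  0.015 ]
pl [ 0.5773 -0.1392  0.029 ] [0.1255 0.0294 0.015 ]
```

The crop confirms it: the largest dark mount with a glass face is at (0.4675, 0.1855), and the two cameras agree within 2 mm. The landing is at (0.4575, −0.1855), plate yaw is about 7.9°, and the balls put the true nest about 138 mm from the landing. I'll turn to the plate yaw and travel at z 0.2.

>>> drive_tool:
  steps:
    - [[0,0,4.8],[10,-18,0],85]
    - [[0,0,4.8],[19,-36,0],85]
    - [[0,0,0],[19,-37,0],85]
    - [[0,0,0],[19,-37,0],85]
    - [[0,0,0],[19,-37,0],85]

```text
t: 0.65
tool_pos: [0.2446, -0.4167, 0.1981]
ee_rot: [-180.0, -0.0, 7.9]
contact_force: [1.3, 0.6, 0.5]
opening: 0.085
```

>>> drive_tool:
  steps:
    - [[0,0,0],[19,-37,0],85]
    - [[0,0,0],[19,-37,0],85]
    - [[0,0,0],[19,-37,0],85]
    - [[0,0,0],[19,-37,0],85]
    - [[0,0,0],[19,-37,0],85]

```text
t: 1.15
tool_pos: [0.3129, -0.2204, 0.1984]
ee_rot: [180.0, -0.0, 7.9]
contact_force: [0.4, -0.1, 0.0]
opening: 0.0849
```

>>> drive_tool:
  steps:
    - [[0,0,0],[19,-37,0],85]
    - [[0,0,0],[19,-37,0],85]
    - [[0,0,0],[19,-37,0],85]
    - [[0,0,0],[19,-37,0],85]
    - [[0,0,0],[19,-37,0],85]

```text
t: 1.65
tool_pos: [0.3814, -0.024, 0.1986]
ee_rot: [180.0, -0.0, 8.0]
contact_force: [0.8, 0.4, -0.2]
opening: 0.0851
```

>>> drive_tool:
  steps:
    - [[0,0,0],[19,-37,0],85]
    - [[0,0,0],[19,-37,0],85]
    - [[0,0,0],[10,-18,0],85]
    - [[0,0,0],[0,0,0],85]
    - [[0,0,0],[0,0,0],85]

```text
t: 2.15
tool_pos: [0.4154, 0.072, 0.1981]
ee_rot: [180.0, 0.1, 8.1]
contact_force: [0.0, -0.1, -0.3]
opening: 0.0851
```

>>> drive_tool:
  steps:
    - [[0,0,0],[20,-32,0],85]
    - [[0,0,0],[20,-32,20],85]
    - [[0,0,0],[20,-32,20],85]
    - [[0,0,0],[7,-9,20],85]
    - [[0,0,0],[0,0,0],85]

```text
t: 2.65
tool_pos: [0.4657, 0.1843, 0.1356]
ee_rot: [179.9, 0.4, 8.0]
contact_force: [-0.6, -0.0, -1.1]
opening: 0.0852
```

```bash
python3 - <<'E'
from cell import sense, vision
import cv2,numpy as np
from h import *
s=sense(); f=vision.grab_frame("wrist"); cv2.imwrite("pics/w1.png",f["frame"][:,:,::-1]); 
g=vision.grab_frame("top"); cv2.imwrite("pics/t1.png",g["frame"][:,:,::-1]);print(s["tool_pos"],s["ee_rot"])
# predicted lens top centre in wrist
Rm=R.from_euler('xyz',s["ee_rot"],degrees=True).as_matrix()
for p in ([.4675,.1855,.036],):
    q=Rm.T@(np.array(p)-s["tool_pos"]); M=np.array(f["mount"]); c=M[:3,:3].T@(q-M[:3,3]); print(c[:2]/c[2]*f["fx"]+[f["cx"],f["cy"]])
E
```

```text
[0.46574866 0.18430333 0.13555282] [179.92945591   0.35857504   7.98393192]
[317.18331044 185.31076967]
```

View pics/w1.png

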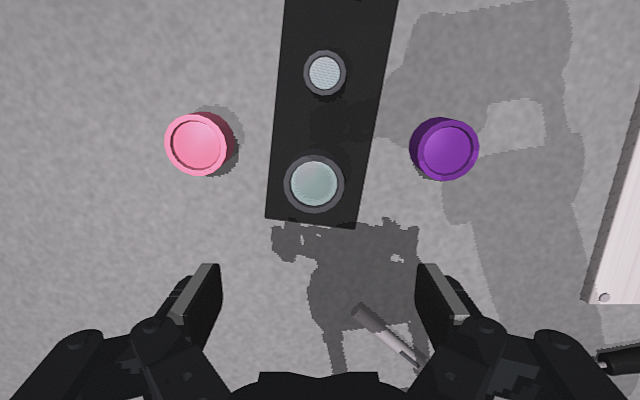

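Wrist view: the lens is at (314,183) against a predicted (317,185), about 2 mm off, which is fine. The pink (198,144) and purple (445,148) decoys are well clear of the jaws. I'll descend.

>>> drive_tool:
  steps:
    - [[0,0,0],[2,-2,30],85]
    - [[0,0,0],[0,0,30],85]
    - [[0,0,0],[0,0,25],85]
    - [[0,0,0],[0,0,15],85]
    - [[0,0,0],[0,0,0],85]

```text
t: 3.25
tool_pos: [0.4678, 0.1856, 0.0376]
ee_rot: [180.0, 0.2, 7.9]
contact_force: [-0.0, 0.4, -0.8]
opening: 0.0849
```

>>> drive_tool:
  steps:
    - [[0,0,0],[0,0,8],85]
    - [[0,0,0],[0,0,8],85]
    - [[0,0,0],[0,0,6],85]
    - [[0,0,0],[0,0,0],85]
    - [[0,0,0],[0,0,0],85]

```text
t: 3.75
tool_pos: [0.4695, 0.1877, 0.0165]
ee_rot: [180.0, 0.0, 8.0]
contact_force: [0.2, 0.3, 0.4]
opening: 0.0851
```

>>> drive_tool:
  steps:
    - [[0,0,0],[0,0,6],70]
    - [[0,0,0],[0,0,0],60]
    - [[0,0,0],[0,0,0],55]
    - [[0,0,0],[0,0,0],50]
    - [[0,0,0],[0,0,0],40]

```text
t: 4.25
tool_pos: [0.4696, 0.1877, 0.0106]
ee_rot: [-180.0, -0.0, 8.0]
contact_force: [-0.3, -0.0, -0.3]
opening: 0.0402
```

>>> drive_tool:
  steps:
    - [[0,0,0],[0,0,0],40]
    - [[0,0,0],[0,0,0],40]
    - [[0,0,0],[0,0,0],40]
    - [[0,0,0],[0,0,0],40]

```text
t: 4.65
tool_pos: [0.4695, 0.1876, 0.0105]
ee_rot: [-180.0, -0.0, 8.0]
contact_force: [-0.2, 0.6, -0.4]
opening: 0.0404
```

```bash
python3 - <<'E'
from cell import sense, vision
import cv2
s=sense();print(s)
f=vision.grab_frame("side"); cv2.imwrite("pics/s2.png",cv2.resize(f["frame"][120:260,200:400,::-1],None,fx=4,fy=4))
E
```

```text
{'t': 4.65, 'joint_positions': array([1.68442144e+01, 2.02177569e+01, 1.16095147e+02, 1.43651590e-03,
       4.36852576e+01, 9.88663606e+01]), 'joint_velocities': array([ 0.00129966,  0.05081784, -0.02671111,  0.00335162, -0.01954249,
       -0.01954408]), 'effort': array([ 3.60380691e-04, -3.53234446e+01, -1.95736849e+01,  1.82537865e-04,
        7.37287564e-06,  3.30185692e-07]), 'tool_pos': array([0.46949558, 0.18760081, 0.01050991]), 'ee_rot': array([-1.79998736e+02, -1.66351758e-03,  7.97681500e+00]), 'contact_force': array([-0.1999625 ,  0.59934834, -0.44145827]), 'wrist_torque': array([-0.02083969, -0.03077344,  0.0037834 ]), 'opening': 0.04037485516515339}
```

View pics/s2.png

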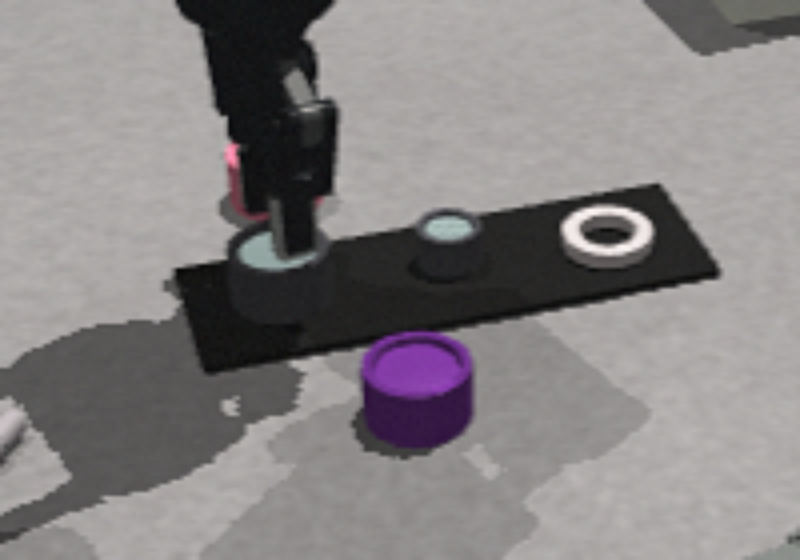

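The fingers closed to 40 mm without meeting the mount, so they may be above or off it. I'll check the geometry before moving.

```bash
python3 - <<'E'
from cell import sense, vision
import cv2
from h import *
for z in (.0,.01,.02,.03,.036,.045,.06): print(z,proj('side',[.4695,.1676,z]),(proj('side',[.4695,.1676,z])-[200,120])*4)
f=vision.grab_frame("wrist"); cv2.imwrite("pics/w2.png",f["frame"][:,:,::-1])
f=vision.grab_frame("top"); cv2.imwrite("pics/t2.png",cv2.resize(f["frame"][150:320,140:340,::-1],None,fx=3.5,fy=3.5))
E
```

```text
0.0 [273.50495368 201.86346599] [294.01981471 327.45386398]
0.01 [273.12080586 197.79775352] [292.48322342 311.19101409]
0.02 [272.73191352 193.68182647] [290.92765409 294.72730589]
0.03 [272.33818823 189.51474879] [289.35275293 278.05899514]
0.036 [272.09959562 186.98955172] [288.39838249 267.95820689]
0.045 [271.73833958 183.16611938] [286.95335831 252.66447752]
0.06 [271.1270966  176.69689566] [284.5083864  226.78758265]
```

View pics/w2.png

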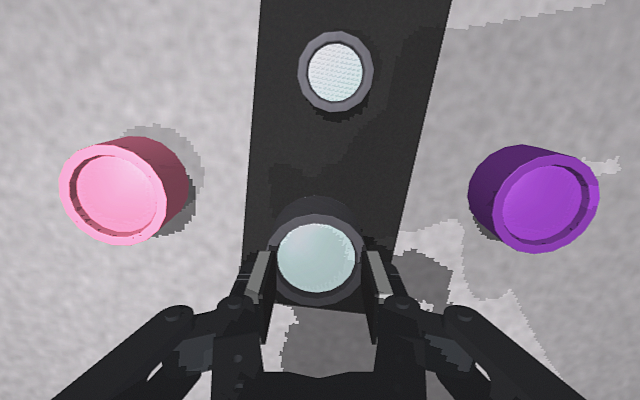

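View pics/t2.png

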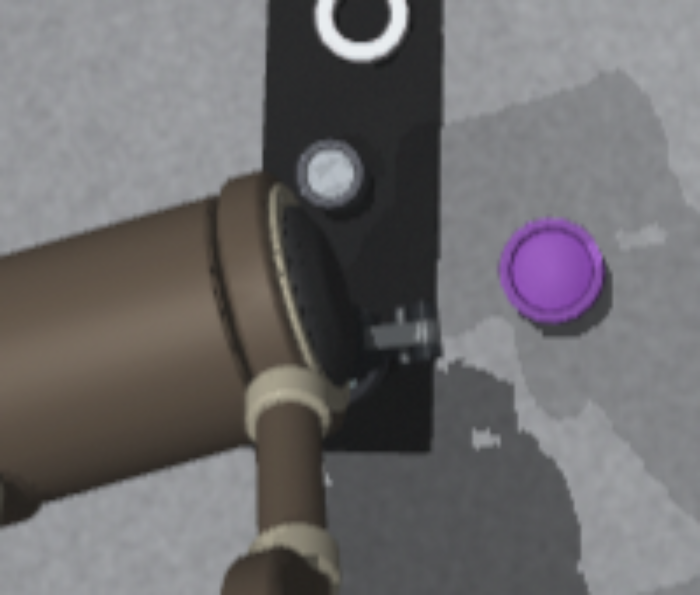

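```bash
python3 - <<'E'
from cell import sense, vision
import cv2
from h import *
s=sense();f=vision.grab_frame("wrist");M=np.array(f["mount"])
def w(q):
    c=M[:3,:3].T@(np.array(q)-M[:3,3]); return (c[:2]/c[2]*f["fx"]+[f["cx"],f["cy"]]).round(1)
for q in ([0,.02,0],[.011,.02,0],[-.011,.02,0],[.011,.02,-.01],[.011,.02,-.03],[.011,-.02,-.03],[-.011,.02,-.03],[.011,.02,-.04]): print(q,w(q))
# lens top rim dims if at pose
Rm=R.from_euler('xyz',s["ee_rot"],degrees=True).as_matrix()
q=Rm.T@(np.array([.4675,.1865,.036])-s["tool_pos"]); print(q)
print(w(q),w(q+[0,.026,0]),w(q-[0,.026,0]))
im=f["frame"][180:400,180:460,::-1]; cv2.imwrite("pics/w3.png",cv2.resize(im,None,fx=2.8,fy=2.7,interpolation=cv2.INTER_CUBIC))
g=vision.grab_frame("side")["frame"]; cv2.imwrite("pics/s3.png",cv2.resize(np.clip(g[140:215,235:310,::-1].astype(float)*2.5,0,255).astype('uint8'),None,fx=8,fy=8,interpolation=cv2.INTER_CUBIC))
E
```

```text
[0, 0.02, 0] [353.9 237.7]
[0.011, 0.02, 0] [354.5 219.6]
[-0.011, 0.02, 0] [353.2 255.2]
[0.011, 0.02, -0.01] [356.4 226.6]
[0.011, 0.02, -0.03] [361.  243.1]
[0.011, -0.02, -0.03] [276.  243.1]
[-0.011, 0.02, -0.03] [359.2 283.8]
[0.011, 0.02, -0.04] [363.7 252.9]
[-0.00213631  0.00080179 -0.025503  ]
[320.1 263.3] [372.6 263.2] [267.7 263.3]
```

View pics/w3.png

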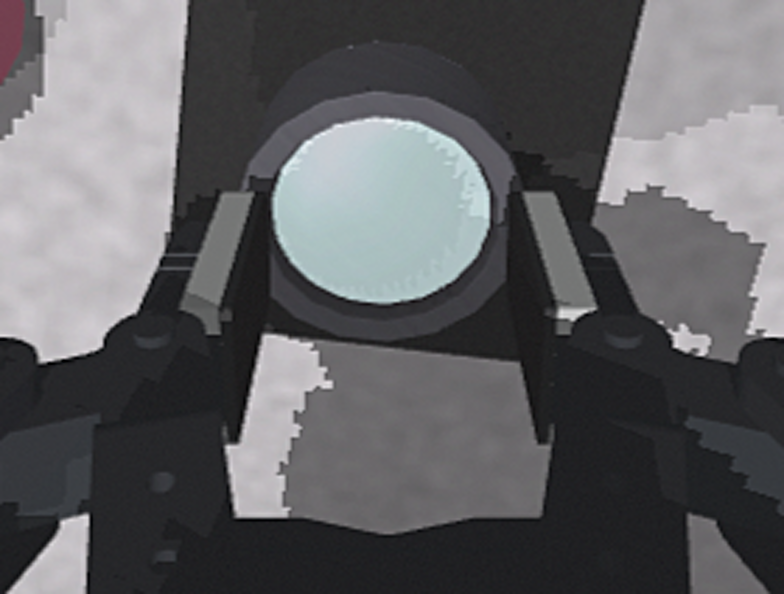

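View pics/s3.png

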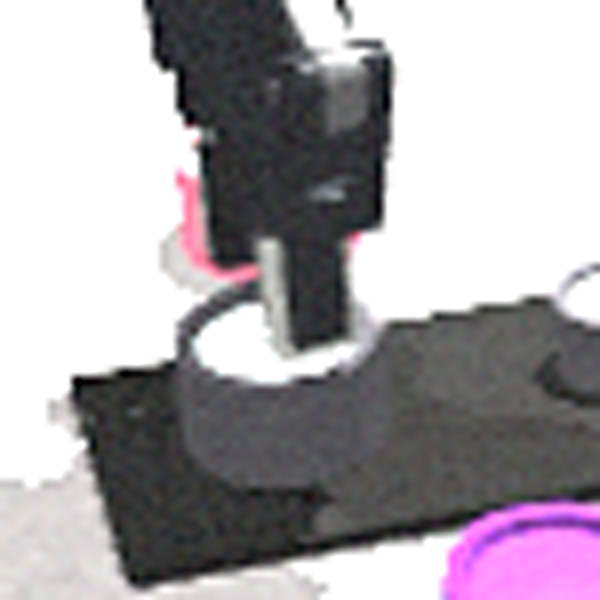

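The tips really are above the glass. The side view puts the tip bottoms at z≈0.045, and the wrist view puts the pad corners about 35–39 mm behind the TCP. So the tips sit about 30 mm farther back than I assumed. I'll reopen, then descend in stages by sight.

>>> drive_tool:
  steps:
    - [[0,0,0],[0,0,-4],60]
    - [[0,0,0],[0,0,0],85]
    - [[0,0,0],[0,0,0],85]
    - [[0,0,0],[0,0,0],85]
    - [[0,0,0],[0,0,0],85]

```text
t: 5.4
tool_pos: [0.4695, 0.1876, 0.0145]
ee_rot: [180.0, 0.0, 8.0]
contact_force: [-0.2, -0.3, -0.7]
opening: 0.0848
```

```bash
cat > look.py <<'E'
from cell import sense, vision
import cv2,sys
from h import *
tag=sys.argv[1]
s=sense();print(s["t"],s["tool_pos"].round(4),s["contact_force"].round(2),s["wrist_torque"].round(3),s["opening"])
if 'w' in sys.argv[2]:
    f=vision.grab_frame("wrist")["frame"]; cv2.imwrite(f"pics/w{tag}.png",f[:,:,::-1])
if 's' in sys.argv[2]:
    x,y,w,h=map(int,sys.argv[3].split(','))
    g=vision.grab_frame("side")["frame"]; k=min(800/w,600/h); cv2.imwrite(f"pics/s{tag}.png",cv2.resize(np.clip(g[y:y+h,x:x+w,::-1].astype(float)*float(sys.argv[4]),0,255).astype('uint8'),None,fx=k,fy=k,interpolation=cv2.INTER_CUBIC))
E
python3 look.py 4 ws 220,120,100,75 2.5
```

```text
5.4 [0.4695 0.1876 0.0145] [-0.21 -0.29 -0.72] [-0.024  0.053 -0.033] 0.08476107558033104
```

View pics/s4.png

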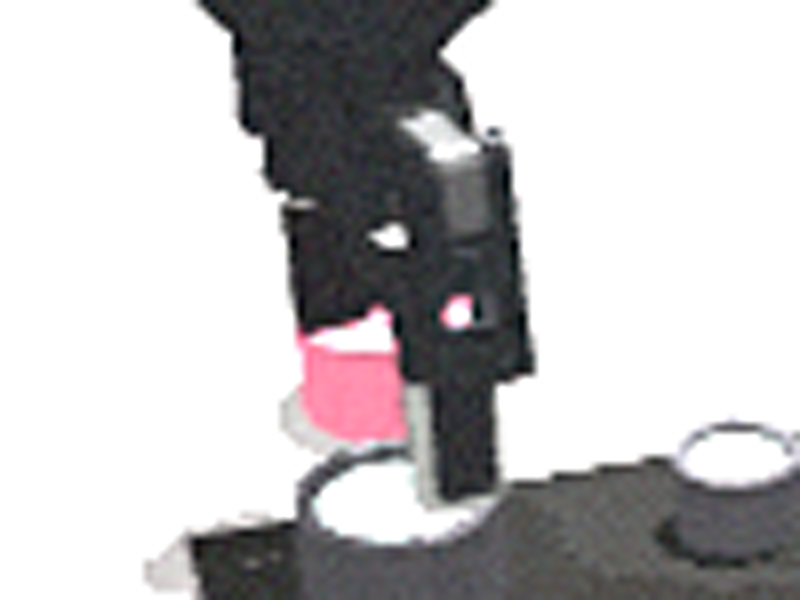

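View pics/w4.png

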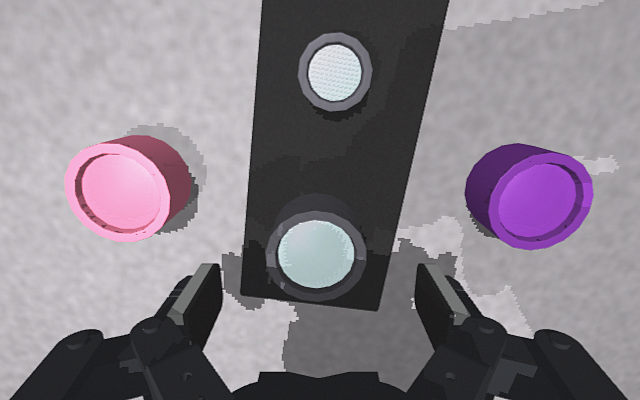

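```bash
python3 - <<'E'
from h import *
print(back('side',278,182.5,.05),back('side',278,182.5,.06),back('side',278,182.5,.07),proj('side',[.465,.1455,.036]))
from scipy.optimize import fsolve
M=np.array([[-0.000670247862458211, -0.9498886461961673, -0.3125877646284531, 0.08035586330184942], [0.9999996831841197, -0.0005024301761735333, -0.0006174103790938426, -6.415602865028625e-05], [0.00042941758349296334, -0.3125880794136726, 0.9498886820091124, -0.17472532846310607]])
def w(q):
    c=M[:,:3].T@(np.array(q)-M[:,3]); return (c[:2]/c[2]*337.922+[318.15,199.34])
print(fsolve(lambda a:w([a[0],-.0425,a[1]])-[219,264],[0,-.03]), fsolve(lambda a:w([a[0],.0425,a[1]])-[418,264],[0,-.03]))
print(fsolve(lambda a:w([a[0],-.0202,a[1]])-[270.5,251],[0,-.03]))
E
```

```text
[0.48034174 0.15861896 0.05      ] [0.47776015 0.14368778 0.06      ] [0.47517856 0.1287566  0.07      ] [272.18625752 193.55385715]
[ 0.00906083 -0.04632458] [ 0.00894459 -0.04618136]
[ 0.01531607 -0.0465463 ]
```

Both cameras agree: with the fingers open, the tips are about 46 mm behind the TCP (z≈0.060 now). To get the tips to z≈0.021 open, and about 0.015 once closed on 52 mm, I descend about 39 mm in stages.

>>> drive_tool:
  steps:
    - [[0,0,0],[-1,1,10],85]
    - [[0,0,0],[0,0,10],85]
    - [[0,0,0],[0,0,0],85]

```text
t: 5.8
tool_pos: [0.4665, 0.1858, -0.0076]
ee_rot: [180.0, 0.2, 8.0]
contact_force: [0.4, -0.1, -0.3]
opening: 0.0848
```

>>> drive_tool:
  steps:
    - [[0,0,0],[0,0,8],85]
    - [[0,0,0],[0,0,6],85]
    - [[0,0,0],[0,0,4],85]
    - [[0,0,0],[0,0,0],85]

```text
t: 6.2
tool_pos: [0.4679, 0.1863, -0.0243]
ee_rot: [180.0, 0.1, 8.0]
contact_force: [-0.6, -0.6, -0.2]
opening: 0.0854
```

```bash
python3 look.py 5 ws 220,120,100,75 2.5
```

```text
6.2 [ 0.4679  0.1863 -0.0243] [-0.62 -0.63 -0.2 ] [0.015 0.002 0.007] 0.08539884095280567
```

View pics/s5.png

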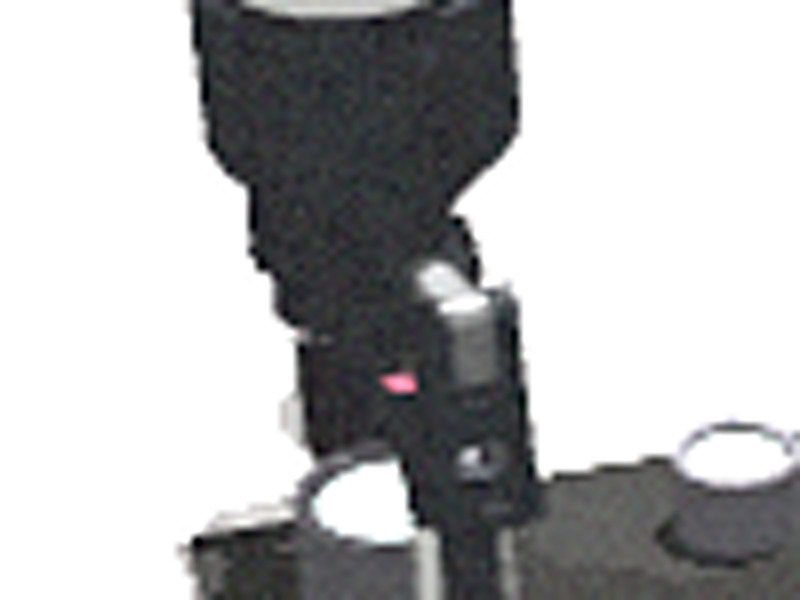

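View pics/w5.png

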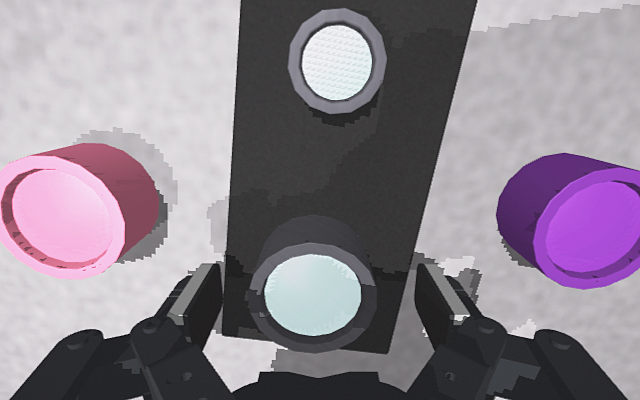

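```bash
python3 - <<'E'
from h import *
from scipy.optimize import fsolve
M=np.array([[-0.000670247862458211, -0.9498886461961673, -0.3125877646284531, 0.08035586330184942], [0.9999996831841197, -0.0005024301761735333, -0.0006174103790938426, -6.415602865028625e-05], [0.00042941758349296334, -0.3125880794136726, 0.9498886820091124, -0.17472532846310607]])
def w(q):
    c=M[:,:3].T@(np.array(q)-M[:,3]); return (c[:2]/c[2]*337.922+[318.15,199.34])
print(fsolve(lambda a:w([a[0],a[1],-.0603])-[313.5,296.5],[0,0]))
print(fsolve(lambda a:w([a[0],a[1],-.0603])-[313.5,237],[0,0]),fsolve(lambda a:w([a[0],a[1],-.0603])-[313.5,352],[0,0]))
E
```

```text
[ 0.00242852 -0.00199639]
[ 0.02803053 -0.00186911] [-0.02459381 -0.00213074]
```

Lens centre in the tool frame is about (2, −2) mm, with both rim edges matching a radius of 26 mm. I'll correct for that, drop 1 mm and close.

>>> drive_tool:
  steps:
    - [[0,0,0],[2,-2,1],80]
    - [[0,0,0],[0,0,0],65]
    - [[0,0,0],[0,0,0],58]
    - [[0,0,0],[0,0,0],52]
    - [[0,0,0],[0,0,0],46]

```text
t: 6.8
tool_pos: [0.4707, 0.189, -0.0239]
ee_rot: [-180.0, -0.0, 8.0]
contact_force: [-0.7, -0.3, 4.0]
opening: 0.05
```

>>> drive_tool:
  steps:
    - [[0,0,0],[0,0,0],42]
    - [[0,0,0],[0,0,0],42]
    - [[0,0,0],[0,0,0],42]

```text
t: 7.1
tool_pos: [0.4708, 0.189, -0.0239]
ee_rot: [-180.0, -0.0, 8.0]
contact_force: [-1.3, 1.0, 4.9]
opening: 0.0505
```

Gripped at 50.5 mm. Lifting.

>>> drive_tool:
  steps:
    - [[0,0,0],[0,0,-5],42]
    - [[0,0,0],[0,0,-20],42]
    - [[0,0,0],[0,0,-30],42]
    - [[0,0,0],[0,0,-30],42]
    - [[0,0,0],[0,0,0],42]

```text
t: 7.6
tool_pos: [0.4741, 0.1898, 0.0644]
ee_rot: [-179.9, -0.5, 8.0]
contact_force: [1.2, 0.6, -0.8]
opening: 0.0502
```

```bash
python3 look.py 6 ws 220,80,120,90 2.0
```

```text
7.6 [0.4741 0.1898 0.0644] [ 1.25  0.61 -0.81] [ 0.041 -0.076  0.03 ] 0.050230633031460276
```

View pics/s6.png

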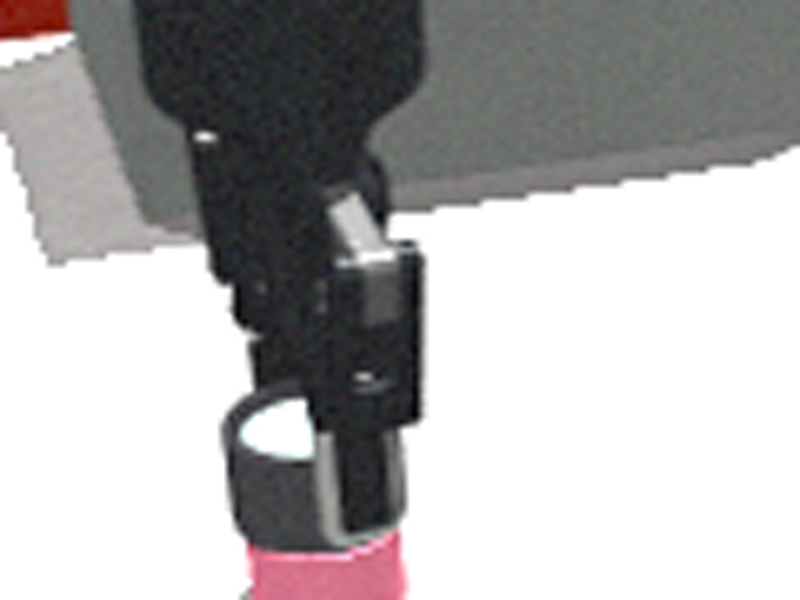

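View pics/w6.png

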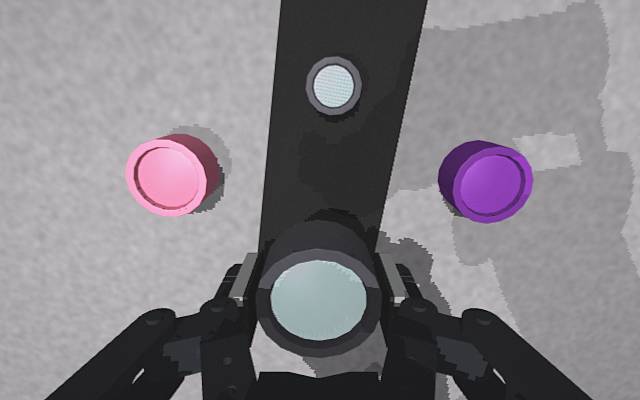

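Held level, with the tips near the mount's lower edge and the lens centred in the jaws. Carrying it to the ring.

>>> drive_tool:
  steps:
    - [[0,0,0],[-3,18,-5],42]
    - [[0,0,0],[-6,35,0],42]
    - [[0,0,0],[-7,40,0],42]
    - [[0,0,0],[-7,40,0],42]
    - [[0,0,0],[-7,40,0],42]

```text
t: 8.2
tool_pos: [0.4623, 0.012, 0.0635]
ee_rot: [-180.0, 0.2, 8.0]
contact_force: [0.2, -0.0, -1.2]
opening: 0.0503
```

>>> drive_tool:
  steps:
    - [[0,0,0],[-7,40,0],42]
    - [[0,0,0],[-7,40,0],42]
    - [[0,0,0],[-7,40,0],42]
    - [[0,0,0],[-7,40,0],42]
    - [[0,0,0],[-5,25,0],42]

```text
t: 8.7
tool_pos: [0.4558, -0.1765, 0.0636]
ee_rot: [-179.9, 0.2, 7.9]
contact_force: [0.1, 0.8, -0.7]
opening: 0.0507
```

>>> drive_tool:
  steps:
    - [[0,0,0],[-3,11,0],42]
    - [[0,0,0],[0,0,0],42]
    - [[0,0,0],[0,0,0],42]
    - [[0,0,0],[0,0,0],42]

```text
t: 9.1
tool_pos: [0.4556, -0.1842, 0.0648]
ee_rot: [-179.9, 0.1, 8.1]
contact_force: [0.4, 0.1, -1.5]
opening: 0.0503
```

```bash
python3 look.py 7 ws 230,200,200,150 1.3
```

```text
9.1 [ 0.4556 -0.1842  0.0648] [ 0.37  0.11 -1.52] [-0.026  0.023  0.008] 0.05025022646025168
```

View pics/w7.png

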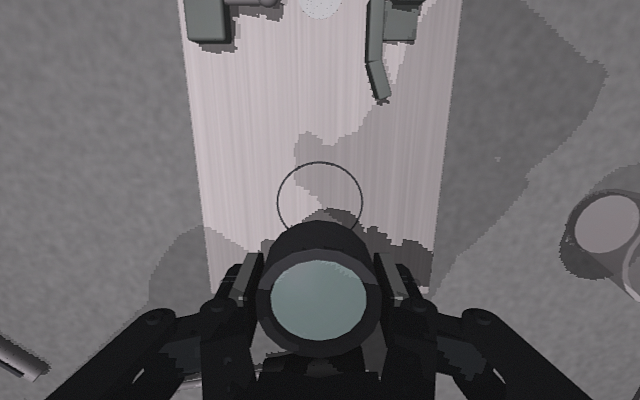

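View pics/s7.png

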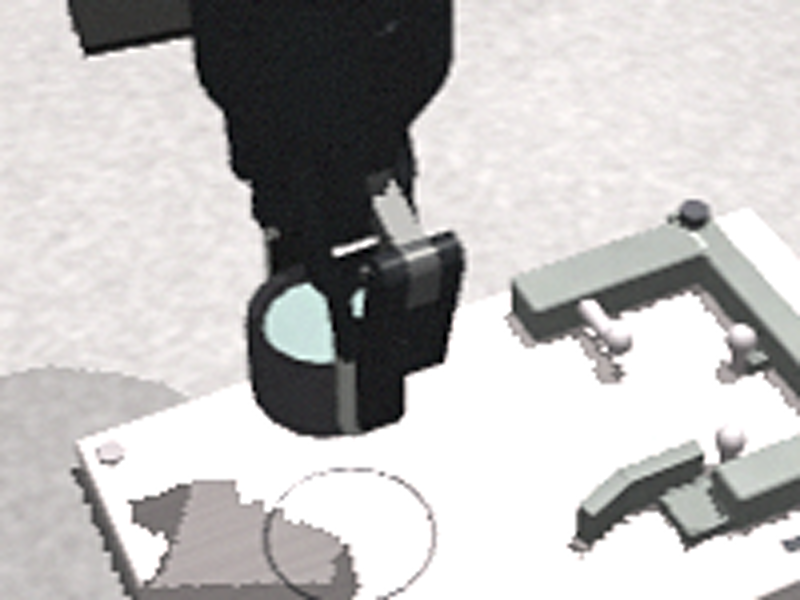

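```bash
cat >> h.py <<'E'
from scipy.optimize import fsolve
M=np.array([[-0.000670247862458211, -0.9498886461961673, -0.3125877646284531, 0.08035586330184942], [0.9999996831841197, -0.0005024301761735333, -0.0006174103790938426, -6.415602865028625e-05], [0.00042941758349296334, -0.3125880794136726, 0.9498886820091124, -0.17472532846310607]])
def w(q):
    c=M[:,:3].T@(np.array(q)-M[:,3]); return (c[:2]/c[2]*337.922+[318.15,199.34])
def wb(u,v,z): return fsolve(lambda a:w([a[0],a[1],z])-[u,v],[0,0])
E
python3 - <<'E'
from h import *
z=.0648-.014
l,r,t=wb(277,201,z),wb(362.5,201,z),wb(320,162,z); print(l,r,t,r-l)
# lens held
print("lens",wb(318,300,-.06),wb(318,243,-.06),wb(318,357,-.06))
# plate edge direction: left edge (183,0)->(210,290), right (460,0)->(435,270)
a,b=wb(186,40,z),wb(208,270,z);print(np.degrees(np.arctan2(*(a-b)[::-1])))
a,b=wb(458,40,z),wb(438,240,z);print(np.degrees(np.arctan2(*(a-b)[::-1])))
E
```

```text
[ 0.00492579 -0.02917183] [0.00489411 0.0309972 ] [0.03278955 0.00106131] [-3.16846613e-05  6.01690303e-02]
lens [ 0.0006109  -0.00022631] [ 0.02544492 -0.00020622] [-0.02748019 -0.00024903]
1.0288280150298743
-1.0863976454108246
```

Ring by wrist view: its width comes out at 60.2 mm, as it must. It lies 3.5 mm ahead and 1 mm to the right of the held lens. I'll correct and descend.

>>> drive_tool:
  steps:
    - [[0,0,0],[3.5,1,20],42]
    - [[0,0,0],[0,0,25],42]
    - [[0,0,0],[0,0,20],42]
    - [[0,0,0],[0,0,8],42]
    - [[0,0,0],[0,0,0],42]

```text
t: 9.7
tool_pos: [0.4588, -0.1852, -0.0086]
ee_rot: [-179.9, 0.1, 8.0]
contact_force: [-0.4, 0.0, -1.2]
opening: 0.0502
```

>>> drive_tool:
  steps:
    - [[0,0,0],[0,0,2],42]
    - [[0,0,0],[0,0,1],42]
    - [[0,0,0],[0,0,1],42]
    - [[0,0,0],[0,0,0],42]

```text
t: 10.1
tool_pos: [0.4602, -0.1866, -0.011]
ee_rot: [180.0, -0.1, 8.0]
contact_force: [-0.0, -0.3, -1.0]
opening: 0.0504
```

>>> drive_tool:
  steps:
    - [[0,0,0],[0,0,1],42]
    - [[0,0,0],[0,0,1],42]
    - [[0,0,0],[0,0,0],42]

```text
t: 10.4
tool_pos: [0.4597, -0.1863, -0.0136]
ee_rot: [-180.0, 0.0, 8.0]
contact_force: [0.4, -0.7, -1.6]
opening: 0.0505
```

>>> drive_tool:
  steps:
    - [[0,0,0],[0,0,0.5],42]
    - [[0,0,0],[0,0,0.5],42]
    - [[0,0,0],[0,0,0],42]

```text
t: 10.7
tool_pos: [0.4597, -0.1863, -0.0146]
ee_rot: [-180.0, 0.0, 8.0]
contact_force: [-0.6, -0.3, -1.2]
opening: 0.0504
```

>>> drive_tool:
  steps:
    - [[0,0,0],[0,0,0.5],42]
    - [[0,0,0],[0,0,0.5],42]
    - [[0,0,0],[0,0,0],42]

```text
t: 11.0
tool_pos: [0.4597, -0.1863, -0.0156]
ee_rot: [-180.0, 0.0, 8.0]
contact_force: [0.9, -1.1, -1.0]
opening: 0.0506
```

>>> drive_tool:
  steps:
    - [[0,0,0],[0,0,0.5],42]
    - [[0,0,0],[0,0,0],42]

```text
t: 11.2
tool_pos: [0.4598, -0.1864, -0.0159]
ee_rot: [-180.0, 0.0, 8.0]
contact_force: [-0.5, 1.2, 0.1]
opening: 0.0502
```

>>> drive_tool:
  steps:
    - [[0,0,0],[0,0,0.5],42]
    - [[0,0,0],[0,0,0],42]

```text
t: 11.4
tool_pos: [0.4598, -0.1864, -0.0159]
ee_rot: [-180.0, 0.0, 8.0]
contact_force: [-2.5, 0.8, 5.6]
opening: 0.0508
```

>>> drive_tool:
  steps:
    - [[0,0,0],[0,0,0.5],42]
    - [[0,0,0],[0,0,0],42]

```text
t: 11.6
tool_pos: [0.4598, -0.1864, -0.0159]
ee_rot: [-180.0, 0.0, 8.0]
contact_force: [-2.2, 0.9, 9.6]
opening: 0.0501
```

```bash
python3 look.py 8 ws 270,250,120,90 1.3
```

```text
11.6 [ 0.4598 -0.1864 -0.0159] [-2.18  0.87  9.56] [ 0.251  0.505 -0.042] 0.05006668103318727
```

View pics/s8.png

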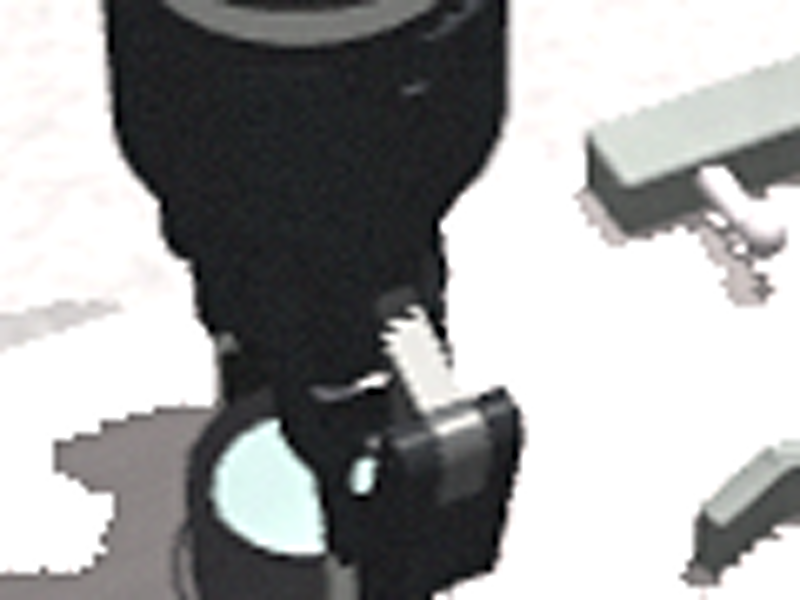

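Touchdown at TCP z −0.0159, with a stiffness of about 8 N/mm. I'll back off 1 mm and release.

>>> drive_tool:
  steps:
    - [[0,0,0],[0,0,-1],42]
    - [[0,0,0],[0,0,0],55]
    - [[0,0,0],[0,0,0],65]
    - [[0,0,0],[0,0,0],85]
    - [[0,0,0],[0,0,0],85]

```text
t: 12.2
tool_pos: [0.4598, -0.1864, -0.0161]
ee_rot: [-180.0, 0.0, 8.0]
contact_force: [0.4, -0.1, -0.7]
opening: 0.085
```

>>> drive_tool:
  steps:
    - [[0,0,0],[0,0,0],85]
    - [[0,0,0],[0,0,-20],85]
    - [[0,0,0],[0,0,-30],85]
    - [[0,0,0],[0,0,-30],85]
    - [[0,0,0],[0,0,0],85]

```text
t: 12.7
tool_pos: [0.4636, -0.1883, 0.0681]
ee_rot: [179.7, -0.4, 8.0]
contact_force: [0.3, -0.4, 0.1]
opening: 0.0851
```

```bash
python3 look.py 9 ws 250,240,160,120 1.3
```

```text
12.7 [ 0.4636 -0.1883  0.0681] [ 0.31 -0.38  0.09] [0.014 0.025 0.011] 0.08505838298748027
```

View pics/s9.png

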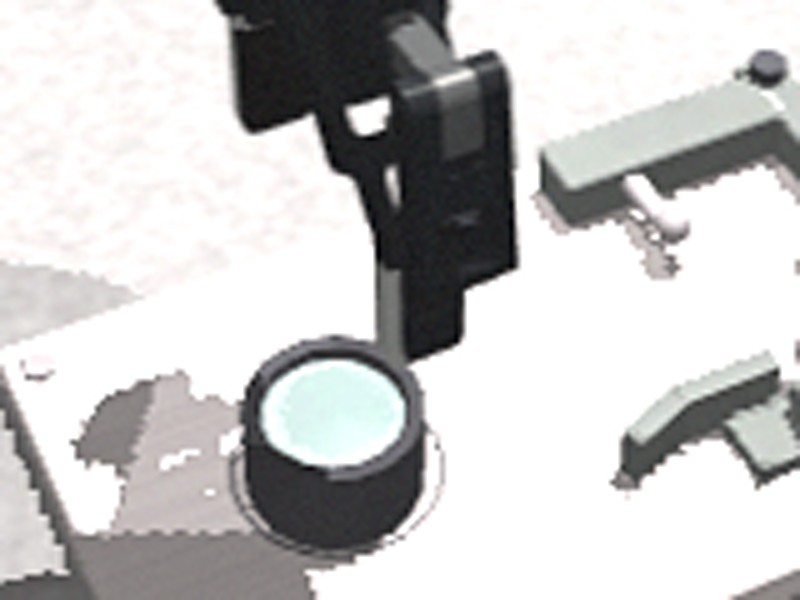

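View pics/w9.png

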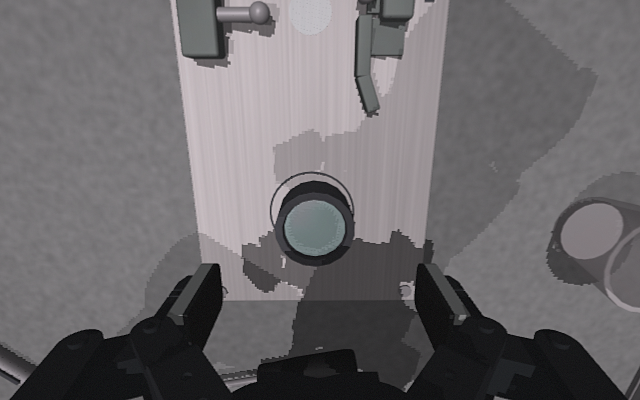

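The lens stands upright inside the ring, with even margins. Now I shut the fingers, back off about 56 mm behind the lens, and look before lowering.

>>> drive_tool:
  steps:
    - [[0,0,0],[-15,0,0],40]
    - [[0,0,0],[-25,0,0],0]
    - [[0,0,0],[-17,0,0],0]
    - [[0,0,0],[0,0,0],0]
    - [[0,0,0],[0,0,0],0]

```text
t: 13.3
tool_pos: [0.402, -0.1939, 0.0629]
ee_rot: [-179.9, 0.1, 7.9]
contact_force: [0.4, -0.5, 0.3]
opening: 0.0119
```

>>> drive_tool:
  steps:
    - [[0,0,0],[0,0,25],0]
    - [[0,0,0],[0,0,25],0]
    - [[0,0,0],[0,0,10],0]
    - [[0,0,0],[0,0,0],0]
    - [[0,0,0],[0,0,0],0]

```text
t: 13.8
tool_pos: [0.4039, -0.1944, 0.0041]
ee_rot: [180.0, -0.0, 8.0]
contact_force: [-0.6, -0.4, 0.2]
opening: -0.0
```

```bash
python3 look.py 10 ws 240,240,160,120 1.3
```

```text
13.8 [ 0.4039 -0.1944  0.0041] [-0.6  -0.39  0.23] [ 0.018 -0.014 -0.034] -3.618330785418268e-05
```

View pics/s10.png

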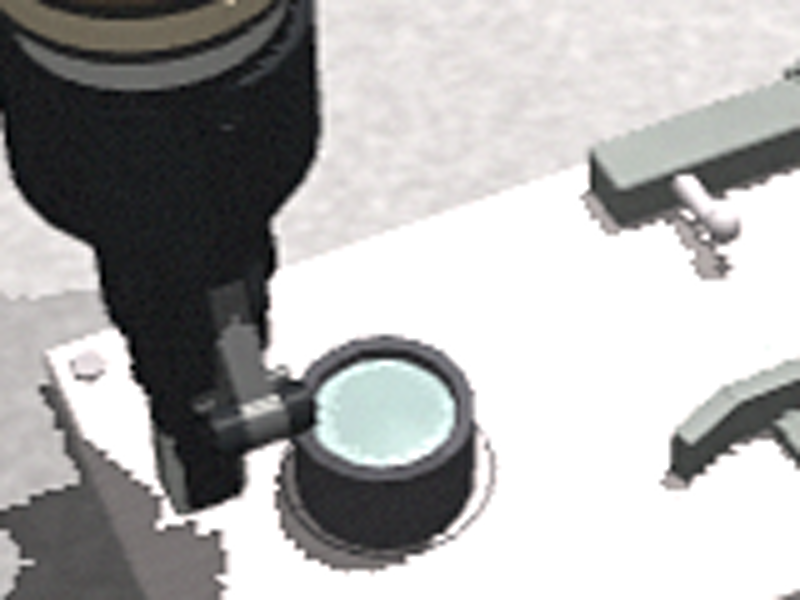

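View pics/w10.png

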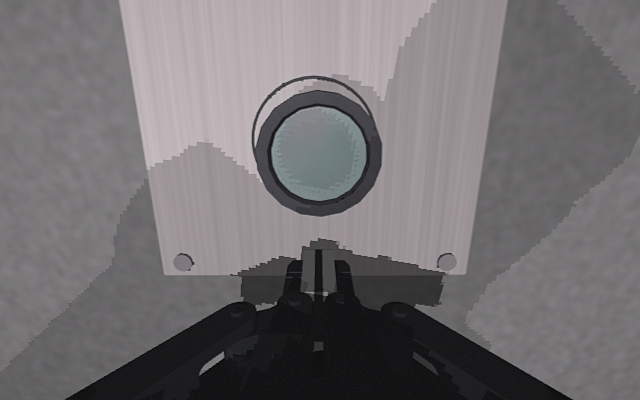

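```bash
python3 - <<'E'
from h import *
for y in(.008,.0145):
  p=np.array([.4039+.011*.99+y*.14,-.1944+.0015-y*.99,0])
  for z in (.014,.025,.03,.035,.04,.045): print(y,z,((proj('side',p+[0,0,z])-[240,240])*5).round(0), end=' ')
  print()
for z in (-.025,-.03,-.035,-.04,-.05):print(z,w([.011,.012,z]),w([.011,.004,z]))
print(w([0,0,-.0]), "lens", wb(318.5,153,.0041-.044), "top/bot",wb(318.5,91,.0041-.044),wb(318.5,216,.0041-.044))
z=.0041-.014; print("ring top",wb(313,76,z), "edges",wb(252,130,z),wb(372,130,z)); 
for r in (20,100,200): 
    c=0
print("plate mid", wb((127+500)/2,50,z), wb((160+470)/2,250,z),wb(127,50,z),wb(500,50,z))
E
```

```text
0.008 0.014 [253. 553.] 0.008 0.025 [251. 527.] 0.008 0.03 [250. 515.] 0.008 0.035 [249. 504.] 0.008 0.04 [248. 492.] 0.008 0.045 [247. 480.] 
0.0145 0.014 [262. 570.] 0.0145 0.025 [260. 545.] 0.0145 0.03 [259. 533.] 0.0145 0.035 [258. 522.] 0.0145 0.04 [257. 510.] 0.0145 0.045 [256. 498.] 
-0.025 [343.2525599  238.66295608] [326.75771908 238.67005817]
-0.03 [343.99714766 243.1551661 ] [327.01003618 243.16234072]
-0.035 [344.78754464 247.92375009] [327.27787607 247.93099286]
-0.04 [345.6281125  252.99502253] [327.56271669 253.00232778]
-0.05 [347.48016366 264.16872604] [328.19031347 264.17613262]
[318.49138216 237.73582172] lens [5.55940181e-02 2.01440567e-06] top/bot [7.93225702e-02 1.02360519e-05] [ 2.84993100e-02 -7.37357147e-06]
ring top [ 0.08564271 -0.00249232] edges [ 0.06124813 -0.03196938] [0.06121232 0.02575303]
plate mid [ 0.09659738 -0.00220864] [-0.00269089 -0.00189205] [ 0.09665697 -0.08583508] [0.09653782 0.08138138]
```

```bash
python3 - <<'E'
import cv2
im=cv2.imread("pics/w10.png"); cv2.imwrite("pics/w10c.png",cv2.resize(im[60:330,230:410],None,fx=2.2,fy=2.2,interpolation=cv2.INTER_CUBIC)*2)
E
```

```text
(no output)
```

View pics/w10c.png

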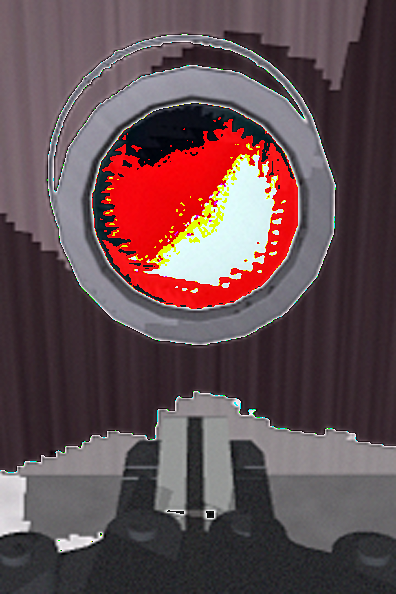

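The shut tips are about 35 mm behind the TCP (z≈0.039), and the front of the pads is flat to ±7.5 mm. The lens stands about 2 mm right of the plate middle and 55.6 mm ahead, so contact should come after about 19 mm and home at about 157 mm travel. I'll lower to about 10 mm above the plate and approach.

>>> drive_tool:
  steps:
    - [[0,0,0],[0,0,10],0]
    - [[0,0,0],[0,0,5],0]
    - [[0,0,0],[5,0,0],0]
    - [[0,0,0],[5,0,0],0]
    - [[0,0,0],[0,0,0],0]

```text
t: 14.4
tool_pos: [0.4146, -0.1933, -0.0107]
ee_rot: [179.9, -0.1, 8.0]
contact_force: [0.1, -1.2, 0.1]
opening: -0.0002
```

```bash
python3 look.py 11 ws 240,240,160,120 1.3
```

```text
14.4 [ 0.4146 -0.1933 -0.0107] [ 0.11 -1.16  0.08] [ 0.021  0.055 -0.029] -0.00021695729655109823
```

View pics/s11.png

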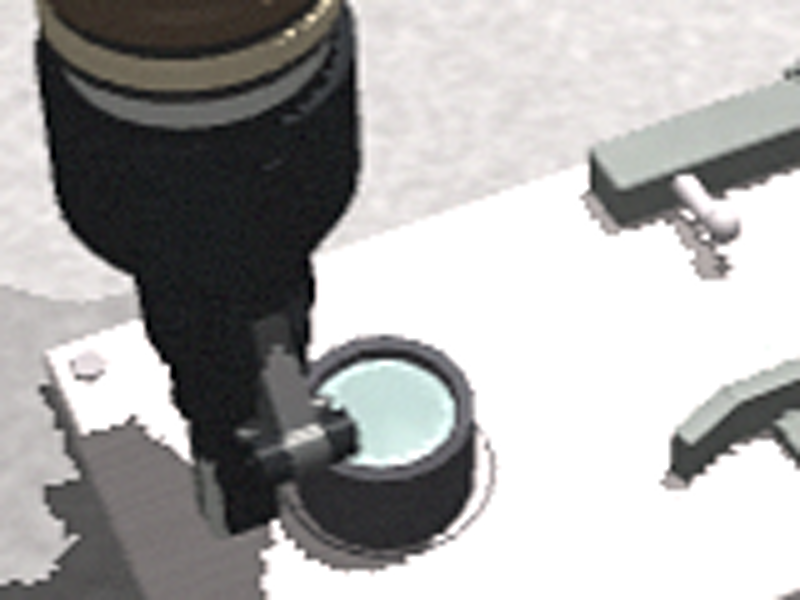

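View pics/w11.png

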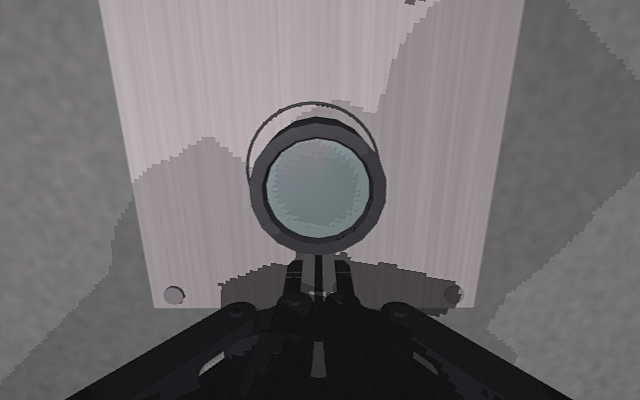

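Contact is about 9 mm away, and the wrist view shows nothing standing ahead of the pads. Starting the push, with a slight leftward drift back to the middle.

>>> drive_tool:
  steps:
    - [[0,0,0],[3,0,0],0]
    - [[0,0,0],[3,0,0],0]
    - [[0,0,0],[2,0,0],0]
    - [[0,0,0],[2,0,0],0]
    - [[0,0,0],[2,0,0],0]

```text
t: 15.0
tool_pos: [0.425, -0.1911, -0.0111]
ee_rot: [-180.0, 0.0, 8.0]
contact_force: [-0.4, -1.2, 0.9]
opening: 0.0002
```

>>> drive_tool:
  steps:
    - [[0,0,0],[3,-0.1,0],0]
    - [[0,0,0],[4,-0.2,0],0]
    - [[0,0,0],[4,-0.2,0],0]
    - [[0,0,0],[4,-0.2,0],0]
    - [[0,0,0],[4,-0.2,0],0]

```text
t: 15.5
tool_pos: [0.4443, -0.1876, -0.0111]
ee_rot: [-180.0, -0.0, 8.0]
contact_force: [-0.1, 0.1, -0.5]
opening: 0.0001
```

>>> drive_tool:
  steps:
    - [[0,0,0],[4,-0.2,0],0]
    - [[0,0,0],[4,-0.2,0],0]
    - [[0,0,0],[4,-0.2,0],0]
    - [[0,0,0],[4,-0.2,0],0]
    - [[0,0,0],[3,-0.2,0],0]

```text
t: 16.0
tool_pos: [0.463, -0.184, -0.011]
ee_rot: [180.0, -0.0, 8.0]
contact_force: [-1.7, -0.0, -1.0]
opening: -0.0004
```

```bash
python3 look.py 12 ws 280,220,160,120 1.3
```

```text
16.0 [ 0.463 -0.184 -0.011] [-1.68 -0.01 -0.99] [ 0.024  0.076 -0.051] -0.00040522292653288373
```

View pics/s12.png

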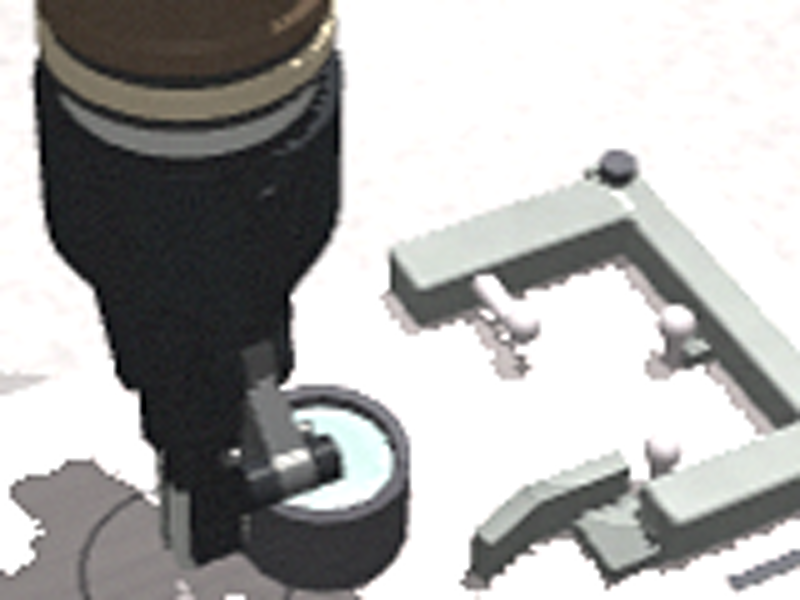

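View pics/w12.png

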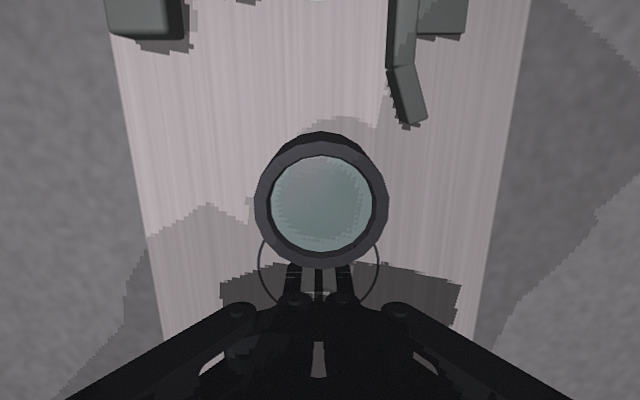

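The lens slides upright, close to the plate middle. Travel is 60 mm so far. Continuing toward the rail.

>>> drive_tool:
  steps:
    - [[0,0,0],[4,0,0],0]
    - [[0,0,0],[4,0,0],0]
    - [[0,0,0],[4,0,0],0]
    - [[0,0,0],[4,0,0],0]
    - [[0,0,0],[4,0,0],0]

```text
t: 16.6
tool_pos: [0.4827, -0.1812, -0.0111]
ee_rot: [-180.0, 0.0, 8.0]
contact_force: [-0.1, 0.7, -0.6]
opening: -0.0001
```

>>> drive_tool:
  steps:
    - [[0,0,0],[4,0,0],0]
    - [[0,0,0],[4,0,0],0]
    - [[0,0,0],[4,0,0],0]
    - [[0,0,0],[4,0,0],0]
    - [[0,0,0],[4,0,0],0]

```text
t: 17.1
tool_pos: [0.5024, -0.1784, -0.011]
ee_rot: [-180.0, 0.0, 8.0]
contact_force: [0.1, -1.1, -0.9]
opening: -0.0001
```

```bash
python3 look.py 13 ws 290,220,160,120 1.3
```

```text
17.1 [ 0.5024 -0.1784 -0.011 ] [ 0.07 -1.1  -0.88] [0.027 0.067 0.035] -8.454431292497174e-05
```

View pics/s13.png

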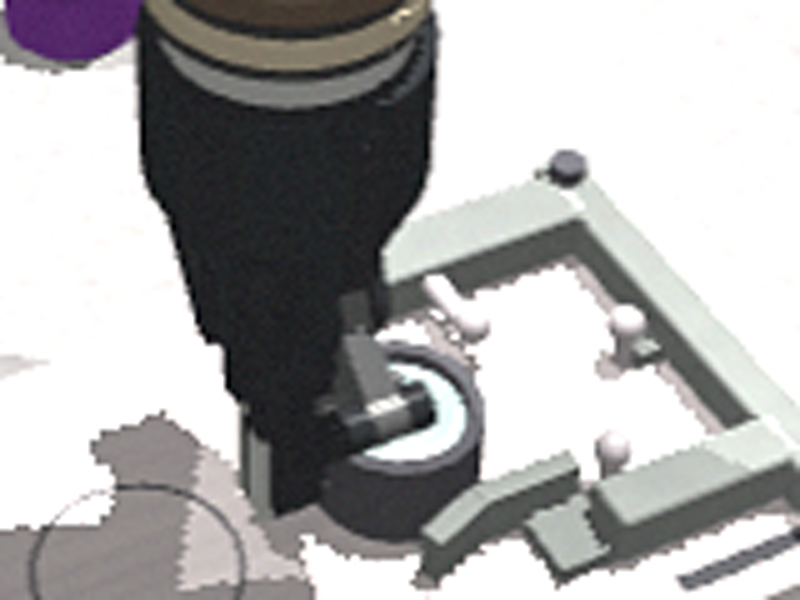

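View pics/w13.png

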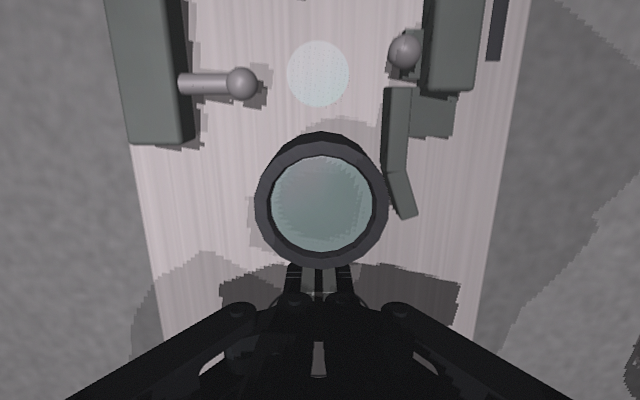

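```bash
python3 - <<'E'
from h import *
T=-.011
print("rail top inner",wb(383.5,90,T-.032),wb(384,165,T-.032))
print("lens top",wb(321.5,203,T-.044),wb(255,203,T-.044),wb(389,203,T-.044),wb(321.5,140,T-.044),wb(321.5,268,T-.044))
print("balls pl",wb(242,84,T-.029),"right",wb(404,52,T-.029))
print("nominal dot",wb(318,74,T-.014))
E
```

```text
rail top inner [0.07968341 0.02411413] [0.05134847 0.02600631]
lens top [0.0395139  0.00111104] [ 0.03952694 -0.0237835 ] [0.03950066 0.02637538] [0.06298405 0.00105404] [0.01206396 0.0011777 ]
balls pl [ 0.08185815 -0.02885788] right [0.09293309 0.03139485]
nominal dot [ 0.08593837 -0.00018707]
```

The balls put home about 54 mm ahead, with first contact on the sprung ball at about 32 mm. Advancing 27 mm with a tiny left drift, then fine steps.

>>> drive_tool:
  steps:
    - [[0,0,0],[3,-0.2,0],0]
    - [[0,0,0],[3,-0.2,0],0]
    - [[0,0,0],[3,-0.2,0],0]
    - [[0,0,0],[3,-0.2,0],0]
    - [[0,0,0],[3,-0.2,0],0]

```text
t: 17.7
tool_pos: [0.5171, -0.1754, -0.011]
ee_rot: [-180.0, 0.0, 8.0]
contact_force: [-1.2, -0.9, 0.1]
opening: -0.0
```

>>> drive_tool:
  steps:
    - [[0,0,0],[3,0,0],0]
    - [[0,0,0],[3,0,0],0]
    - [[0,0,0],[2,0,0],0]
    - [[0,0,0],[2,0,0],0]
    - [[0,0,0],[2,0,0],0]

```text
t: 18.2
tool_pos: [0.5288, -0.1738, -0.011]
ee_rot: [-180.0, 0.0, 8.0]
contact_force: [-2.2, 0.3, -0.1]
opening: -0.0
```

```bash
python3 look.py 14 w
```

```text
18.2 [ 0.5288 -0.1738 -0.011 ] [-2.22  0.33 -0.06] [-0.045  0.129  0.055] -1.8221015056907087e-05
```

View pics/w14.png

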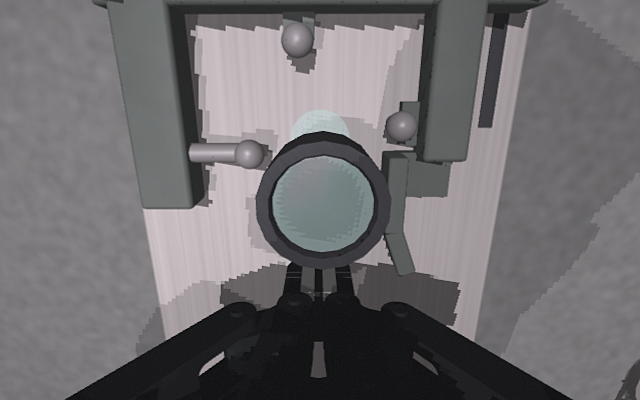

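```bash
cat > nest.py <<'E'
from h import *
import sys
def nest(lens,top,bot,pl,rt,far,T=-.011):
    print("lens",wb(*lens,T-.044),(wb(lens[0],top,T-.044)[0]+wb(lens[0],bot,T-.044)[0])/2)
    p,r,f=wb(*pl,T-.029),wb(*rt,T-.029),wb(*far,T-.029)
    print("pl",p,"rt",r,"far",f,"nest from rt",r+[0,-.032],"far",f-.032*np.array([np.cos(.2618),-np.sin(.2618)]))
E
python3 - <<'E'
from nest import *
nest((323,203),139,268,(249,154),(401,126),(297,41))
E
```

```text
lens [0.0395136  0.00167252] 0.03769902076160919
pl [ 0.05522397 -0.02793769] rt [0.0662464 0.032321 ] far [ 0.09664376 -0.00780242] nest from rt [0.0662464 0.000321 ] far [0.06573414 0.0004798 ]
```

About 27.5 mm to home, with the sprung ball about 5 mm ahead. 1 mm rows now.

>>> drive_tool:
  steps:
    - [[0,0,0],[1,0,0],0]
    - [[0,0,0],[1,0,0],0]
    - [[0,0,0],[1,0,0],0]
    - [[0,0,0],[1,0,0],0]
    - [[0,0,0],[1,0,0],0]

```text
t: 18.75
tool_pos: [0.5337, -0.1731, -0.011]
ee_rot: [180.0, 0.0, 8.0]
contact_force: [-1.7, -0.7, 0.7]
opening: 0.0001
```

>>> drive_tool:
  steps:
    - [[0,0,0],[1,0,0],0]
    - [[0,0,0],[1,0,0],0]
    - [[0,0,0],[1,0,0],0]

```text
t: 19.05
tool_pos: [0.5364, -0.1728, -0.011]
ee_rot: [180.0, 0.0, 8.0]
contact_force: [-2.2, -1.7, 1.2]
opening: -0.0001
```

>>> drive_tool:
  steps:
    - [[0,0,0],[1,0,0],0]
    - [[0,0,0],[1,0,0],0]
    - [[0,0,0],[1,0,0],0]

```text
t: 19.35
tool_pos: [0.5389, -0.1721, -0.0111]
ee_rot: [-180.0, 0.1, 8.0]
contact_force: [-3.8, -0.6, 2.1]
opening: 0.0003
```

>>> drive_tool:
  steps:
    - [[0,0,0],[1,0,0],0]
    - [[0,0,0],[1,0,0],0]
    - [[0,0,0],[1,0,0],0]

```text
t: 19.65
tool_pos: [0.5423, -0.1716, -0.0111]
ee_rot: [-180.0, 0.0, 8.0]
contact_force: [-3.7, 0.8, 2.1]
opening: 0.0006
```

```bash
python3 look.py 15 w
```

```text
19.65 [ 0.5423 -0.1716 -0.0111] [-3.74  0.8   2.12] [0.067 0.643 0.016] 0.0005991418063566865
```

View pics/w15.png

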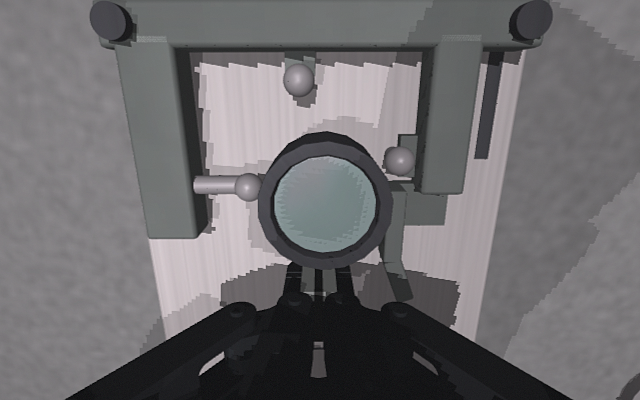

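The lens is against the sprung ball, force about 4 N, with about 13 mm to go.

>>> drive_tool:
  steps:
    - [[0,0,0],[1,0,0],0]
    - [[0,0,0],[1,0,0],0]

```text
t: 19.9
tool_pos: [0.5444, -0.1713, -0.0112]
ee_rot: [-180.0, 0.0, 8.0]
contact_force: [-4.2, 0.8, 1.8]
opening: 0.0001
```

>>> drive_tool:
  steps:
    - [[0,0,0],[1,0,0],0]
    - [[0,0,0],[1,0,0],0]

```text
t: 20.1
tool_pos: [0.5467, -0.1711, -0.0112]
ee_rot: [-180.0, -0.0, 8.0]
contact_force: [-2.5, 1.2, 0.8]
opening: -0.0004
```

>>> drive_tool:
  steps:
    - [[0,0,0],[1,0,0],0]
    - [[0,0,0],[1,0,0],0]

```text
t: 20.3
tool_pos: [0.5487, -0.171, -0.0112]
ee_rot: [180.0, -0.0, 8.0]
contact_force: [-3.1, -0.7, 0.0]
opening: 0.0002
```

```bash
python3 look.py 16 w
```

```text
20.3 [ 0.5487 -0.171  -0.0112] [-3.1  -0.71  0.01] [0.045 0.432 0.012] 0.00018561458810181832
```

View pics/w16.png

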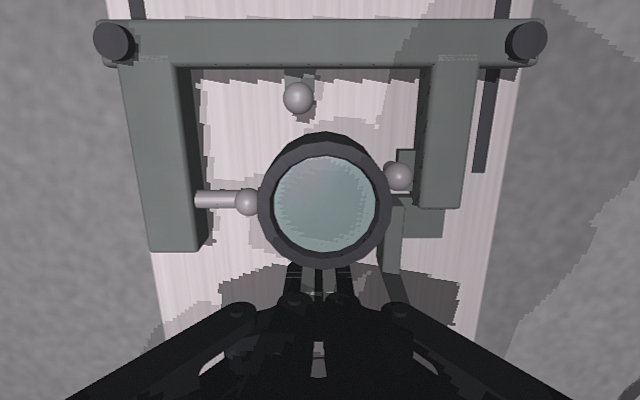

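```bash
python3 - <<'E'
from nest import *
nest((324.5,203),139,268,(248,201),(398,176),(298,98),-.0112)
E
```

```text
lens [0.03958154 0.00223016] 0.037769990626745825
pl [ 0.03536841 -0.02960213] rt [0.04613704 0.03257293] far [ 0.07678726 -0.00781078] nest from rt [0.04613704 0.00057293] far [0.04587764 0.00047145]
```

>>> drive_tool:
  steps:
    - [[0,0,0],[0.5,0,0],0]
    - [[0,0,0],[0.5,0,0],0]
    - [[0,0,0],[0.5,0,0],0]

```text
t: 20.65
tool_pos: [0.55, -0.1708, -0.0111]
ee_rot: [-180.0, 0.0, 8.0]
contact_force: [-2.0, 0.0, -0.7]
opening: 0.0003
```

>>> drive_tool:
  steps:
    - [[0,0,0],[0.5,0,0],0]
    - [[0,0,0],[0.5,0,0],0]
    - [[0,0,0],[0.5,0,0],0]

```text
t: 20.95
tool_pos: [0.5518, -0.1707, -0.011]
ee_rot: [180.0, -0.0, 8.0]
contact_force: [-2.3, 0.4, -0.5]
opening: -0.0001
```

>>> drive_tool:
  steps:
    - [[0,0,0],[0.5,0,0],0]
    - [[0,0,0],[0.5,0,0],0]

```text
t: 21.15
tool_pos: [0.5528, -0.1705, -0.0109]
ee_rot: [180.0, -0.0, 8.0]
contact_force: [-2.7, 0.5, -0.3]
opening: 0.0004
```

>>> drive_tool:
  steps:
    - [[0,0,0],[0.5,0,0],0]
    - [[0,0,0],[0,0,0],0]

```text
t: 21.35
tool_pos: [0.5535, -0.1705, -0.0109]
ee_rot: [180.0, -0.0, 8.0]
contact_force: [-0.8, 0.2, -1.0]
opening: -0.0001
```

>>> drive_tool:
  steps:
    - [[0,0,0],[0.4,0,0],0]
    - [[0,0,0],[0,0,0],0]

```text
t: 21.55
tool_pos: [0.5537, -0.1704, -0.0109]
ee_rot: [180.0, -0.0, 8.0]
contact_force: [-0.9, 0.9, 0.0]
opening: -0.0002
```

>>> drive_tool:
  steps:
    - [[0,0,0],[0.4,0,0],0]
    - [[0,0,0],[0,0,0],0]

```text
t: 21.75
tool_pos: [0.554, -0.1703, -0.0109]
ee_rot: [180.0, -0.0, 8.0]
contact_force: [-0.8, 0.3, -1.1]
opening: -0.0003
```

```bash
python3 look.py 17 w; python3 - <<'E'
import cv2
im=cv2.imread("pics/w17.png"); cv2.imwrite("pics/w17c.png",cv2.resize(im[80:290,220:440],None,fx=2.8,fy=2.8,interpolation=cv2.INTER_CUBIC))
E
```

```text
21.75 [ 0.554  -0.1703 -0.0109] [-0.79  0.32 -1.11] [0.017 0.129 0.012] -0.000265370650849665
```

View pics/w17c.png

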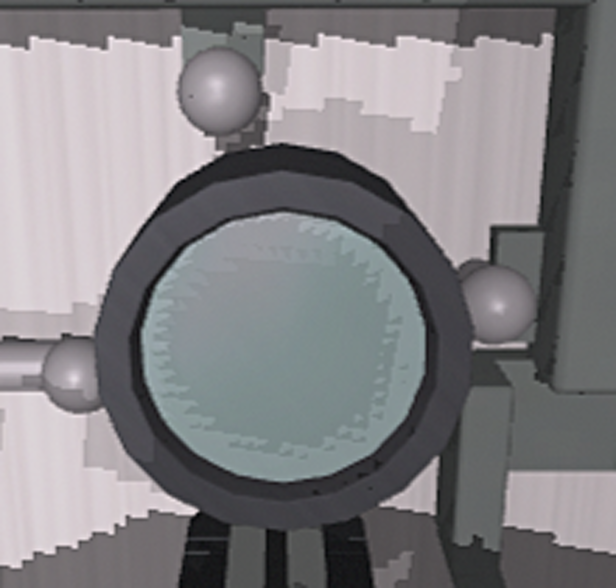

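About 2–3 mm from the far ball, force down to about 1 N. Continuing in 0.4 mm steps.

>>> drive_tool:
  steps:
    - [[0,0,0],[0.4,0,0],0]
    - [[0,0,0],[0,0,0],0]

```text
t: 22.0
tool_pos: [0.5543, -0.1702, -0.011]
ee_rot: [180.0, -0.0, 8.0]
contact_force: [-0.6, -0.1, -0.3]
opening: -0.0004
```

>>> drive_tool:
  steps:
    - [[0,0,0],[0.4,0,0],0]
    - [[0,0,0],[0,0,0],0]

```text
t: 22.2
tool_pos: [0.5546, -0.1701, -0.011]
ee_rot: [180.0, -0.0, 8.0]
contact_force: [-1.0, 0.2, -0.3]
opening: -0.0
```

>>> drive_tool:
  steps:
    - [[0,0,0],[0.4,0,0],0]
    - [[0,0,0],[0,0,0],0]

```text
t: 22.4
tool_pos: [0.5551, -0.1701, -0.011]
ee_rot: [180.0, -0.0, 8.0]
contact_force: [-1.2, -0.1, 0.2]
opening: 0.0002
```

>>> drive_tool:
  steps:
    - [[0,0,0],[0.3,0,0],0]
    - [[0,0,0],[0,0,0],0]

```text
t: 22.6
tool_pos: [0.5553, -0.17, -0.011]
ee_rot: [-180.0, -0.0, 8.0]
contact_force: [-1.5, 1.0, -0.2]
opening: -0.0003
```

>>> drive_tool:
  steps:
    - [[0,0,0],[0.3,0,0],0]
    - [[0,0,0],[0,0,0],0]

```text
t: 22.8
tool_pos: [0.5556, -0.17, -0.011]
ee_rot: [180.0, -0.0, 8.0]
contact_force: [-1.1, -0.8, 0.4]
opening: 0.0003
```

```bash
python3 look.py 18 w; python3 - <<'E'
import cv2
im=cv2.imread("pics/w18.png"); cv2.imwrite("pics/w18c.png",cv2.resize(im[80:290,220:440],None,fx=2.8,fy=2.8,interpolation=cv2.INTER_CUBIC))
E
```

```text
22.8 [ 0.5556 -0.17   -0.011 ] [-1.13 -0.81  0.41] [-0.009  0.13  -0.006] 0.0003131042341612853
```

View pics/w18c.png

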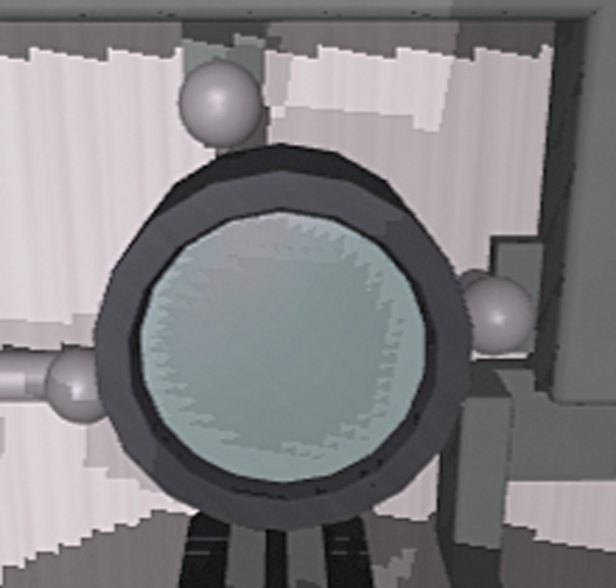

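The wrist torque (about 0.17 N·m per N of push) is a less noisy gauge, so I'll use it for the last 2 mm.

>>> drive_tool:
  steps:
    - [[0,0,0],[0.3,0,0],0]
    - [[0,0,0],[0.3,0,0],0]
    - [[0,0,0],[0,0,0],0]

```text
t: 23.15
tool_pos: [0.5563, -0.1699, -0.011]
ee_rot: [180.0, -0.0, 8.0]
contact_force: [-0.4, 0.2, 0.2]
opening: 0.0001
```

```bash
python3 look.py 19 n
```

```text
23.15 [ 0.5563 -0.1699 -0.011 ] [-0.4   0.24  0.24] [-0.041  0.139  0.009] 0.0001070405642083058
```

>>> drive_tool:
  steps:
    - [[0,0,0],[0.3,0,0],0]
    - [[0,0,0],[0,0,0],0]

```text
t: 23.35
tool_pos: [0.5566, -0.1699, -0.011]
ee_rot: [180.0, -0.0, 8.0]
contact_force: [-0.8, 0.8, 0.3]
opening: -0.0001
```

```bash
python3 look.py 19 n
```

```text
23.35 [ 0.5566 -0.1699 -0.011 ] [-0.79  0.78  0.26] [ 0.039  0.117 -0.011] -6.353959398128767e-05
```

>>> drive_tool:
  steps:
    - [[0,0,0],[0.3,0,0],0]
    - [[0,0,0],[0,0,0],0]

```text
t: 23.55
tool_pos: [0.5569, -0.1699, -0.011]
ee_rot: [180.0, -0.0, 8.0]
contact_force: [0.3, -0.5, -1.0]
opening: -0.0002
```

```bash
python3 look.py 19 w; python3 - <<'E'
import cv2
im=cv2.imread("pics/w19.png"); cv2.imwrite("pics/w19c.png",cv2.resize(im[80:290,220:440],None,fx=2.8,fy=2.8,interpolation=cv2.INTER_CUBIC))
E
```

```text
23.55 [ 0.5569 -0.1699 -0.011 ] [ 0.33 -0.47 -1.03] [0.064 0.142 0.078] -0.00021587974070520579
```

View pics/w19c.png

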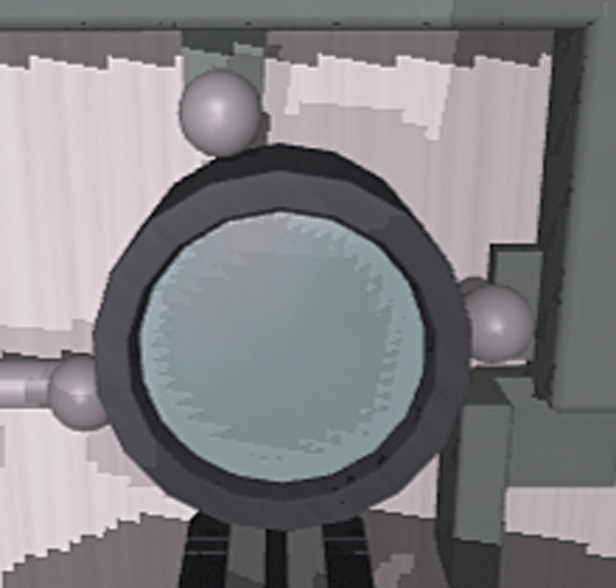

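Ball and lens are nearly touching in the image, but there is no force rise yet.

>>> drive_tool:
  steps:
    - [[0,0,0],[0.3,0,0],0]
    - [[0,0,0],[0,0,0],0]

```text
t: 23.8
tool_pos: [0.5572, -0.1698, -0.011]
ee_rot: [180.0, -0.0, 8.0]
contact_force: [-0.3, -0.5, -0.3]
opening: -0.0002
```

```bash
python3 look.py 20 n
```

```text
23.8 [ 0.5572 -0.1698 -0.011 ] [-0.31 -0.53 -0.33] [-0.007  0.049  0.019] -0.00015680968554577463
```

>>> drive_tool:
  steps:
    - [[0,0,0],[0.3,0,0],0]
    - [[0,0,0],[0,0,0],0]

```text
t: 24.0
tool_pos: [0.5574, -0.1698, -0.011]
ee_rot: [180.0, -0.0, 8.0]
contact_force: [-1.3, 0.1, -0.6]
opening: 0.0002
```

```bash
python3 look.py 20 n
```

```text
24.0 [ 0.5574 -0.1698 -0.011 ] [-1.29  0.1  -0.57] [0.    0.087 0.026] 0.00016140438957140156
```

>>> drive_tool:
  steps:
    - [[0,0,0],[0.3,0,0],0]
    - [[0,0,0],[0,0,0],0]

```text
t: 24.2
tool_pos: [0.5577, -0.1697, -0.011]
ee_rot: [180.0, -0.0, 8.0]
contact_force: [-0.4, 0.7, -0.0]
opening: 0.0002
```

```bash
python3 look.py 20 n
```

```text
24.2 [ 0.5577 -0.1697 -0.011 ] [-0.39  0.68 -0.03] [ 0.035  0.134 -0.02 ] 0.0002028602044033619
```

>>> drive_tool:
  steps:
    - [[0,0,0],[0.3,0,0],0]
    - [[0,0,0],[0,0,0],0]

```text
t: 24.4
tool_pos: [0.5578, -0.1697, -0.011]
ee_rot: [-180.0, 0.0, 8.0]
contact_force: [-1.7, 0.4, -0.2]
opening: 0.0002
```

```bash
python3 look.py 21 n
```

```text
24.4 [ 0.5578 -0.1697 -0.011 ] [-1.74  0.43 -0.21] [-0.025  0.218 -0.049] 0.00015511984766090238
```

>>> drive_tool:
  steps:
    - [[0,0,0],[0.3,0,0],0]
    - [[0,0,0],[0,0,0],0]

```text
t: 24.6
tool_pos: [0.5578, -0.1697, -0.0111]
ee_rot: [-180.0, 0.0, 8.0]
contact_force: [-2.2, -0.2, 0.0]
opening: -0.0004
```

```bash
python3 look.py 21 w; python3 - <<'E'
import cv2
im=cv2.imread("pics/w21.png"); cv2.imwrite("pics/w21c.png",cv2.resize(im[80:290,220:440],None,fx=2.8,fy=2.8,interpolation=cv2.INTER_CUBIC))
E
```

```text
24.6 [ 0.5578 -0.1697 -0.0111] [-2.22 -0.21  0.02] [-0.109  0.352  0.016] -0.0004376999147857133
```

View pics/w21c.png

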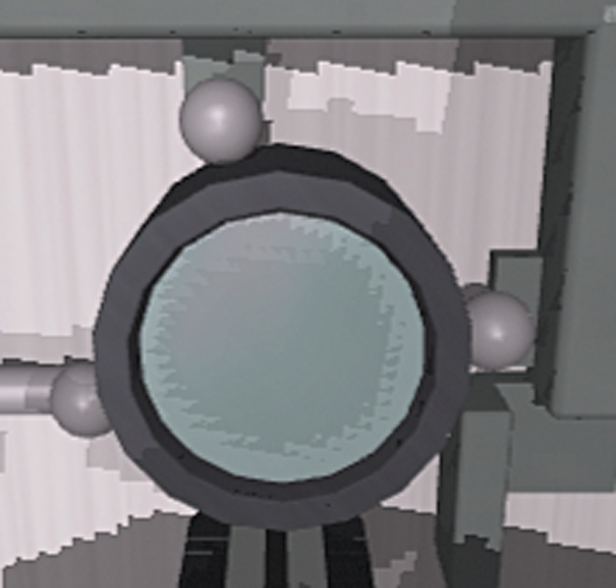

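Hard stop felt: the position is stuck at 0.5578 and torque is climbing. Two more small steps, to about 3.5 N, will seat it.

>>> drive_tool:
  steps:
    - [[0,0,0],[0.2,0,0],0]
    - [[0,0,0],[0,0,0],0]

```text
t: 24.85
tool_pos: [0.5579, -0.1697, -0.0111]
ee_rot: [-180.0, 0.1, 8.0]
contact_force: [-2.9, -0.8, 0.9]
opening: 0.0
```

>>> drive_tool:
  steps:
    - [[0,0,0],[0.2,0,0],0]
    - [[0,0,0],[0,0,0],0]
    - [[0,0,0],[0,0,0],0]

```text
t: 25.15
tool_pos: [0.558, -0.1696, -0.0111]
ee_rot: [-180.0, 0.1, 8.0]
contact_force: [-4.1, -1.2, 2.5]
opening: 0.0003
```

```bash
python3 look.py 22 n
```

```text
25.15 [ 0.558  -0.1696 -0.0111] [-4.12 -1.18  2.5 ] [-0.239  0.779  0.005] 0.000318960017342145
```

About 4.3 N against the stop, all balls under 10 N. Now backing straight off slowly and inspecting.

>>> drive_tool:
  steps:
    - [[0,0,0],[-0.5,0,0],0]
    - [[0,0,0],[-0.5,0,0],0]
    - [[0,0,0],[-2,0,0],0]
    - [[0,0,0],[-5,0,0],0]
    - [[0,0,0],[-10,0,0],0]

```text
t: 25.65
tool_pos: [0.5422, -0.1723, -0.0104]
ee_rot: [179.9, -0.2, 8.0]
contact_force: [-0.4, 0.3, -0.8]
opening: 0.0001
```

>>> drive_tool:
  steps:
    - [[0,0,0],[-15,0,0],0]
    - [[0,0,0],[0,0,0],0]
    - [[0,0,0],[0,0,0],0]
    - [[0,0,0],[0,0,0],0]

```text
t: 26.05
tool_pos: [0.5269, -0.1744, -0.0106]
ee_rot: [180.0, -0.1, 8.0]
contact_force: [0.2, 0.7, -0.0]
opening: 0.0001
```

```bash
python3 look.py 23 ws 340,220,120,90 1.2; python3 - <<'E'
import cv2
im=cv2.imread("pics/w23.png"); cv2.imwrite("pics/w23c.png",cv2.resize(im[0:210,220:440],None,fx=2.8,fy=2.8,interpolation=cv2.INTER_CUBIC))
E
```

```text
26.05 [ 0.5269 -0.1744 -0.0106] [ 0.24  0.69 -0.01] [-0.025  0.028 -0.062] 6.308611389749217e-05
```

View pics/w23c.png

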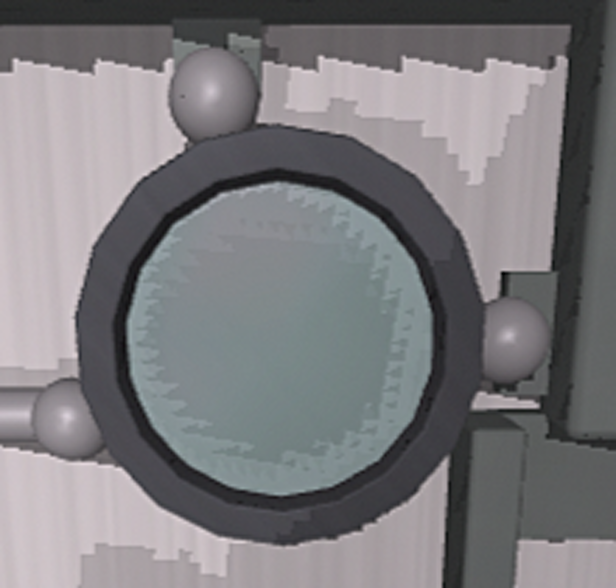

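View pics/s23.png

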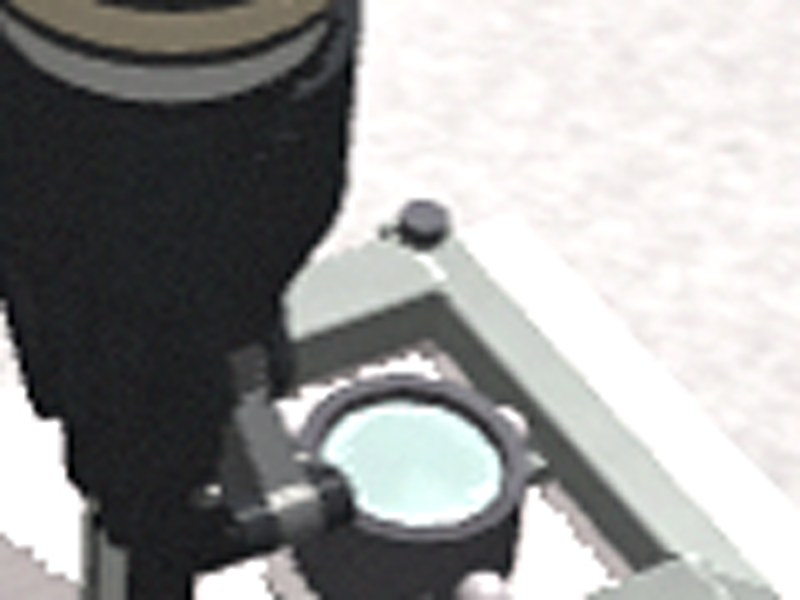

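>>> drive_tool:
  steps:
    - [[0,0,0],[-20,0,-20],0]
    - [[0,0,0],[-10,0,-40],0]
    - [[0,0,0],[0,0,-40],0]
    - [[0,0,0],[0,0,-10],0]
    - [[0,0,0],[0,0,0],0]

```text
t: 26.65
tool_pos: [0.4988, -0.1793, 0.1015]
ee_rot: [179.8, -0.3, 8.0]
contact_force: [-0.6, -0.6, 0.3]
opening: 0.0002
```

>>> drive_tool:
  steps:
    - [[0,0,0],[15,0,0],0]
    - [[0,0,0],[15,0,0],0]
    - [[0,0,0],[0,0,0],0]
    - [[0,0,0],[0,0,0],0]
    - [[0,0,0],[0,0,0],0]

```text
t: 27.15
tool_pos: [0.5244, -0.1737, 0.0975]
ee_rot: [-179.9, 0.2, 8.0]
contact_force: [0.4, -0.5, -0.2]
opening: 0.0001
```

```bash
python3 look.py 24 ws 340,220,120,90 1.2; python3 - <<'E'
import cv2
im=cv2.imread("pics/w24.png"); cv2.imwrite("pics/w24c.png",cv2.resize(im[30:230,210:430],None,fx=3,fy=3,interpolation=cv2.INTER_CUBIC))
E
```

```text
27.15 [ 0.5244 -0.1737  0.0975] [ 0.41 -0.55 -0.21] [-0.048 -0.058  0.007] 0.00013222681191082738
```

View pics/w24c.png

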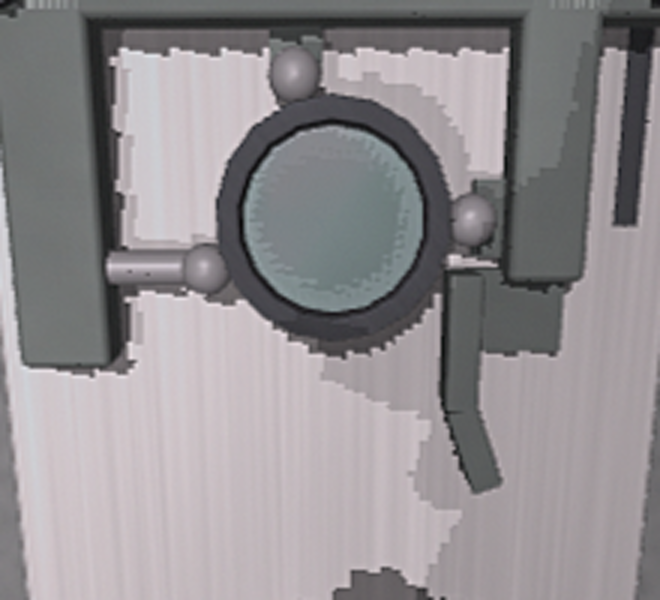

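View pics/s24.png

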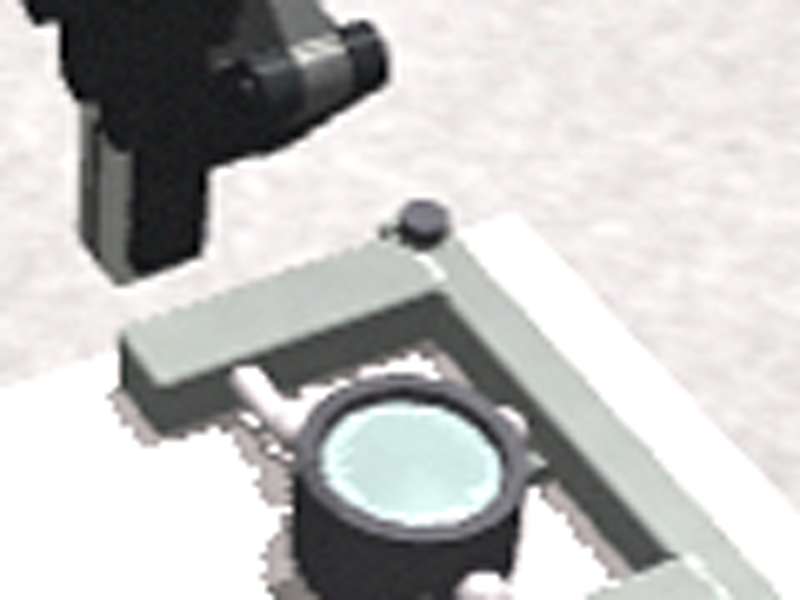

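```bash
python3 - <<'E'
from h import *
T=.0975
P=lambda x,y:(210+x/3,30+y/3)
L=wb(*P(333.5,217.5),T-.044)
ex=wb(*P(450,217),T-.044)-wb(*P(217,217),T-.044); ey=wb(*P(333,94),T-.044)-wb(*P(333,341),T-.044)
print(L,ex,ey)
for n,p in(('far',(295,74)),('right',(474,221)),('pl',(206,269))):
    d=wb(*P(*p),T-.029)-L; print(n,d*1000,np.linalg.norm(d)*1000,np.degrees(np.arctan2(-d[1],d[0])))
E
```

```text
[0.07149021 0.00179192] [-3.29856263e-05  5.04548589e-02] [ 0.05153267 -0.00010132]
far [29.98628997 -8.4663462 ] 31.1585719234913 15.76652605257536
right [-1.38183818 32.58442319] 32.61371048179515 -92.42834079576204
pl [-12.17666229 -29.73990437] 32.136163684146496 112.2660826906156
```

```bash
python3 - <<'E'
import cv2
im=cv2.imread("pics/w23.png")
g=im[0:215,220:440]
cv2.imwrite("pics/w23r.png",cv2.resize(im[90:150,380:440],None,fx=9,fy=9,interpolation=cv2.INTER_CUBIC))
cv2.imwrite("pics/w23l.png",cv2.resize(im[120:180,225:285],None,fx=9,fy=9,interpolation=cv2.INTER_CUBIC))
E
```

```text
(no output)
```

View pics/w23r.png

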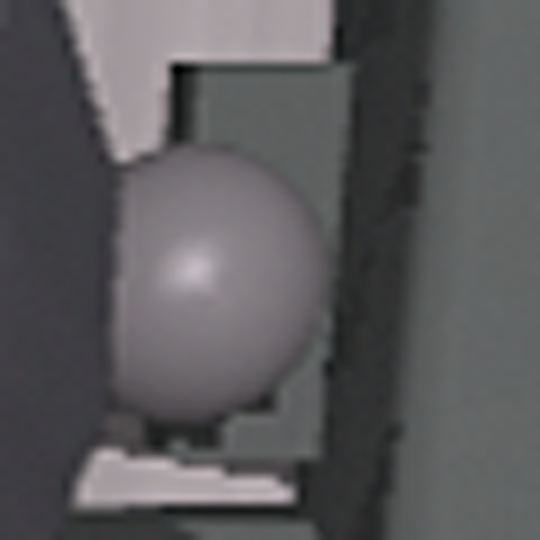

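View pics/w23l.png

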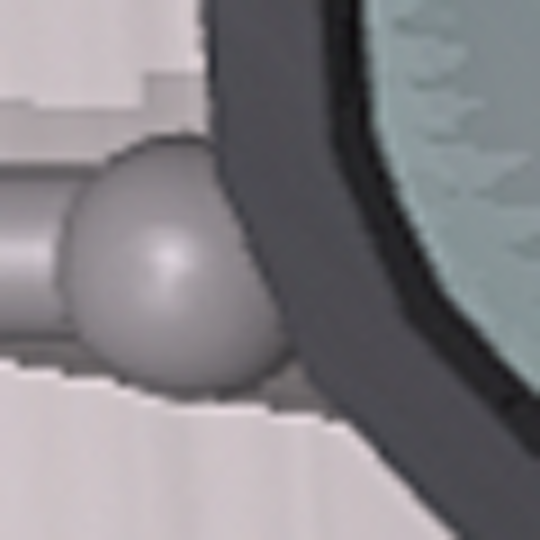

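```bash
python3 - <<'E'
from h import *
T=-.0106
r=wb(401.7,121.6,T-.029); l=wb(246.2,149.8,T-.029); L=wb(220+280.5/2.8,0+334/2.8,T-.044)
e=wb(220+484/2.8,118,T-.044)-wb(220+77/2.8,118,T-.044)
print(r,l,(r-l)*1000,L,e)
E
```

```text
[0.06789614 0.03256253] [ 0.05685069 -0.02903516] [11.04544984 61.59769732] [0.07008346 0.00058163] [-3.20114082e-05  5.04049345e-02]
```

The sprung ball and right ball are 61.6 mm apart in y and 11.0 mm in x; 62.1 and 10.9 are expected when seated. The far ball was found by feel. One last look from the top, then hand in.

```bash
python3 - <<'E'
from cell import sense, vision
import cv2
f=vision.grab_frame("top"); cv2.imwrite("pics/t25.png",f["frame"][:,:,::-1])
E
```

```text
(no output)
```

View pics/t25.png

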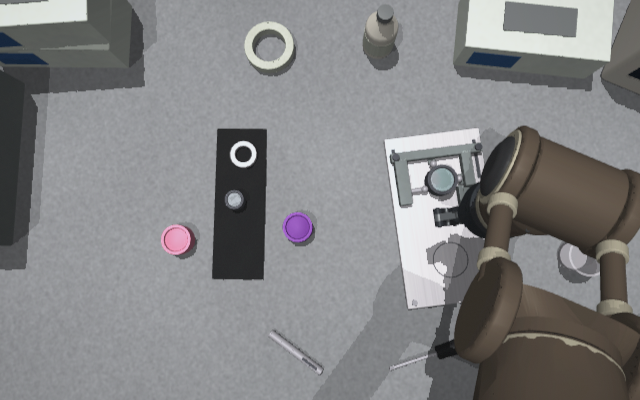

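The top view shows the lens in the nest (441,180). The small mount (234,200), the spacer (243,154) and both decoys are where they started.

```bash
python3 -c "
from cell import order,sense
print(sense()['t']); print(order.hand_in())"
```

```text
27.3
the job is handed in; nothing more can be done
None
```

The large lens mount is in the nest, and I handed the job in at 27.3 s. I set it flat on the engraved ring, let go, and slid it along the plate past the sprung ball with the shut fingers. The hard stop came about 8 mm beyond the nominal nest. I pressed to about 4.3 N there, then backed the arm clear.

**First grasp missed:** the fingers closed above the mount because the tips sit about 35 mm behind the stated TCP. I measured this in two views and regrasped; nothing was touched or disturbed.

**Forces:** the highest push read was about 4.3 N on passing the sprung ball and again at the stop. The individual ball forces were not measured.

**Final checks:**
- **Far ball:** the stop was felt as a steady force rise with the arm no longer advancing. The camera put the ball 31.2 mm from the mount's centre, against 32 mm expected.
- **Right and sprung balls:** in the close view they are 61.6 mm apart across the plate, against 62.1 mm when seated. A gap at the right ball would make this larger.
- **Disagreement:** the more distant view gave 62.3 mm between those two balls and 32.6 mm to the right ball. That would allow a gap of a few tenths of a millimetre, but it is within the roughly 0.5 mm error of that reading.
- **Other parts:** the small mount, the spacer and both coloured look-alikes are where they started.

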